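Draw the lowest heel blank from the chute onto the gluing stand

TASK

Slide the glue cup, without lifting it off the bench, from in front of the chute onto the free drawn circle near the gluing stand. Then draw the lowest heel blank out through the chute's outlet, leaving the other four stacked in the shaft, and lay it lengthwise and centred on the raised bed of the gluing stand, pushed home so that its round end bears on the fence. Leave the other things on the bench alone.

Things in the scene. Friction and masses are not known exactly. Their poses are not given: they have to be found in the camera images.
- chute: fixed plywood gravity chute: an upright shaft 92 mm deep, 67 mm wide, 162 mm high on a 110 mm wide foot board, its outlet facing the robot's right, holding a stack of five flat blanks (inside 80 mm in x, 53.5 mm in y). Origin: on the bench under the shaft's centre; z up, x from the outlet side to the back: a blank is drawn out along -x
- outlet (a point): middle of the outlet at the foot of the shaft's front, at floor height (30 mm over the bench), on the outer face of the two front strips, which begin 20 mm above the floor: room for one blank only. Axes as the chute's. A gripper pointing straight down has no room between its body and the tall shaft: lean it back, away from the shaft
- chute_floor (a point): middle of the shaft's floor, top face. The floor is a rail only 34 mm wide (y), ending 6 mm behind the outlet point, so fingers can reach below a blank's side edges; up to 20 mm above the floor the side walls begin 32 mm behind the outlet point
- front_circle (a point): centre of the circle drawn on the bench before the outlet, 72 mm across, 89 mm in front of the outlet point
- blank0: lowest blank of the stack: flat pale wooden D-shape 76 (x) x 50 (y) x 14 mm, about 60 g. Origin: centre of its underside; flat end at x = -38 mm, round end (radius 25) at x = +38 mm, sides straight from x = -38 to +13 mm. It starts on the chute's floor, flat end sticking out about 20 to 26 mm from the outlet
- blank0_round (a point): tip of the lowest blank's round end: on its underside, 38 mm from its origin along its x
- stand: fixed wooden gluing stand: foot board 130x90x10 mm, on it a narrow bed 34 mm wide (y), top 30 mm above the bench, from x = -56 to +40 mm, and at its far end a fence: face at x = +40 mm, 70 mm wide, top 47 mm above the bench. Origin on the bench; x points to the fence, z up. A blank laid lengthwise overhangs the bed 8 mm at both sides
- stand_stop (a point): point on the fence's face, at bed-top height, on the bed's centre line; axes as the stand's (x into the fence). A blank bearing on the fence with its round end has its origin 38 mm before this point
- spot: circle drawn on the open bench, 72 mm across, to the robot's right of the chute, either nearer or farther than the gluing stand (they swap places). Origin: its centre, on the bench. (A fixed carving jig about 0.25 m high stands at the bench's near edge to the right of these: pass above it)
- cup: small yellowish plastic glue cup, empty, about 120 g, 51 mm across the rim, 40 mm across the foot, 41 mm high; origin: centre of its underside. Starts on the circle in front of the outlet; it slides steadily with a finger behind it in the direction of travel, and tips if pinched hard across that direction
- blank1: heel blank number 2 from the bottom of the stack, same as blank0, in the shaft with its round end to the back; it drops by one thickness (14 mm) when the lowest is drawn
- blank2: heel blank number 3 from the bottom of the stack, same as blank0, in the shaft with its round end to the back; it drops by one thickness (14 mm) when the lowest is drawn
- blank3: heel blank number 4 from the bottom of the stack, same as blank0, in the shaft with its round end to the back; it drops by one thickness (14 mm) when the lowest is drawn
- blank4: heel blank number 5 from the bottom of the stack, same as blank0, in the shaft with its round end to the back; it drops by one thickness (14 mm) when the lowest is drawn
- spool: bystander: brown wooden thread spool, 42 mm across, 45 high, beside the chute; origin centre of underside
- small_offcut: bystander: small pale offcut block, 37x53x16 mm, near the stand; origin centre of underside
- tape: bystander: roll of masking tape, 91 mm across, 25 high; origin centre of underside
- sander: bystander: brown cork sanding block about 50x90x25 mm; origin centre of underside
- stone: bystander: small grey whetstone about 36x58x9 mm; origin centre of underside
- tub: bystander: cream tub with lid, 72 mm across, 42 high; origin centre of underside
Not all that is in view belongs to the job. Leave any red look-alike of the blank4 alone. What is shaped like the cup but pink is not meant.

How it is judged (in metres and radians):
On the way, in this order (a step that is already met when the one before it is completed fails the run):
1. the cup stands on the free circle, let go (horizontal distance between cup and spot below 0.02 m and angle between cup's own z axis and vertical below 0.1 rad and height (world z) of cup below 0.004 m and contact force between the fingers and cup below 0.1 N and distance of blank0 from where it was at the start of the episode below 0.015 m), for 0.2 s.
2. the lowest blank is fully out of the chute and the other four have sunk flat onto its floor in the shaft (x of blank0 in the frame of chute below -0.084 m and x of blank1 in the frame of chute between -0.008 and 0.008 m and z of blank1 in the frame of chute between 0.026 and 0.034 m and angle between each of blank1, blank2, blank3, blank4's own z axis and vertical below 0.1 rad and x of blank2 in the frame of chute between -0.008 and 0.008 m and z of blank2 in the frame of chute between 0.04 and 0.048 m and x of blank3 in the frame of chute between -0.008 and 0.008 m and z of blank3 in the frame of chute between 0.054 and 0.062 m and x of blank4 in the frame of chute between -0.008 and 0.008 m and z of blank4 in the frame of chute between 0.068 and 0.076 m), for 0.2 s.
At the end, for the whole second after the job is handed in: Lowest blank at rest flat on the bed, round end within 2.5 mm of the fence, within 7 mm of the centre line, 7 degrees; other four flat in the shaft, one thickness lower, within 8 mm fore and aft; cup upright within 20 mm of the free circle's centre (horizontal distance between cup and spot below 0.02 m and angle between each of cup, blank1, blank2, blank3, blank4's own z axis and vertical below 0.1 rad and height (world z) of cup below 0.004 m and x of blank0_round in the frame of stand_stop between -0.0025 and 0.002 m and y of blank0 in the frame of stand_stop between -0.007 and 0.007 m and z of blank0 in the frame of stand_stop between -0.003 and 0.003 m and angle between the x axis of blank0 and the x axis of stand, either way round below 0.12 rad and angle between blank0's own z axis and vertical below 0.06 rad and linear speed of blank0 below 0.01 m/s and x of blank1 in the frame of chute between -0.008 and 0.008 m and z of blank1 in the frame of chute between 0.026 and 0.034 m and x of blank2 in the frame of chute between -0.008 and 0.008 m and z of blank2 in the frame of chute between 0.04 and 0.048 m and x of blank3 in the frame of chute between -0.008 and 0.008 m and z of blank3 in the frame of chute between 0.054 and 0.062 m and x of blank4 in the frame of chute between -0.008 and 0.008 m and z of blank4 in the frame of chute between 0.068 and 0.076 m); the robot touches nothing.
It fails at once if the cup is lifted off the bench (8 mm) or tipped over (more than 20 degrees) (height (world z) of cup above 0.008 m or angle between cup's own z axis and vertical above 0.35 rad).
It fails at once if one of the upper four blanks is pulled out of line (8 mm) or raised (6 mm) in the shaft (not (x of blank1 in the frame of chute between -0.008 and 0.008 m and z of blank1 in the frame of chute below 0.05 m and x of blank2 in the frame of chute between -0.008 and 0.008 m and z of blank2 in the frame of chute below 0.064 m and x of blank3 in the frame of chute between -0.008 and 0.008 m and z of blank3 in the frame of chute below 0.078 m and x of blank4 in the frame of chute between -0.008 and 0.008 m and z of blank4 in the frame of chute below 0.092 m)).
It fails at once if the lowest blank is dropped off the chute's floor or the stand's bed (height (world z) of blank0 below 0.018 m).
It fails at once if another thing on the bench is shifted by more than 30 mm (distance of any of spool, small_offcut, tape, sander, stone, tub from where it was at the start of the episode above 0.03 m).
It also fails if it takes over 61 s, if anything falls off the work surface, if the arm or the gripper's body presses on something with over 40 N, if the wrist force passes 120 N, or if a joint passes its speed limit or range.

ROBOT

A 6-joint arm with a two-finger parallel gripper is mounted at the origin on a cart in front of the work surface, level with it; the furniture and walls round the work are solid. World frame = base frame: x ahead of the robot, y to its left, z up, the work surface at z = 0. Lengths are in m, angles in degrees, forces in N, time in s.
With the tool pointing down it reaches from about 0.4 to 0.825 m from the base axis. Payload 7 kg.
Tool frame: the origin (TCP) lies midway between the tips of the shut fingers; the grasp point (between the pads) lies 19 mm behind it; z points along the fingers, y is the line along which they close (so a half turn about z gives the same grasp; the last joint's range is limited). The gripper opens to 88 mm and grips with 3 to 60 N. Pads are 19 mm wide; open, the fingers measure 130 mm over their backs; the gripper's body (78 mm by 193 mm) begins 47 mm behind the grasp point.
Start: joints at [-56.087, 20.546, 0.682, 0, -70.136, -16.507], TCP at [0.202, -0.644, 0.188] pointing down, gripper open.
Joint ranges: [-176.03, 176.03], [-82.01, 121.73], [-58.28, 71.71], [-173.87, 95.51], [-174.79, -0.11], [-173.66, 173.66]. Speed limits (degrees/s): [136.94, 136.94, 172.46, 180, 180, 180].

INTERFACE

Orientations are given as [roll, pitch, yaw] about the fixed x, y, z axes, in that order (R = Rz(yaw) Ry(pitch) Rx(roll)).
In Python, from plant import ctrl gives the robot as it stands.
- The arm moves only by the tool arm_command, never from a script. Its argument "steps" is a list of rows, each an object with "translation": the shift along the tool's x, y, z in mm, a list of three; "rotation": the turn, a rotation vector about the tool's x, y, z in units of 5 degrees (1.0 is 5 degrees), a list of three; "claw": the finger opening in mm, from 0 to 87.6. In form: [{"translation": [x, y, z], "rotation": [rx, ry, rz], "claw": claw}, ...]. A call has 1 to 5 rows; each row is the pose to reach, as a shift and turn from the pose commanded when the call began, along the tool's axes at that moment; what a row does not reach only later rows make up. A row lasts 1/10 s, in which the tool goes at most 50 mm and 8.59 degrees, less where a joint would pass 70% of its speed; a pose out of reach is approached as far as the arm can. A call with a gripper value outside its range is refused whole. The fingers move at their own pace and stop on an object; the grip force is fixed at half the most. Time passes only in rows, so rows that repeat a pose let the fingers close. It gives the time, the measured TCP pose, the force, the opening and the grip force at its end, in the units of the state.
- ctrl.get_obs(): the state, without advancing time (a new reading comes with each control period).
- ctrl.snapshot(name): name is "scene" or "side" or "wrist"; returns (picture, depth): 420x560x3 uint8, red, green, blue; 420x560 float32, m along the optical axis (not along the pixel's ray), 0 where there is no reading.
- ctrl.calibration(name): a dict with "vertical_fov" (degrees; the focal length in pixels is half the picture's height over the tangent of half this angle, whatever the lens; pixels are square), "cx", "cy" (the principal point, pixels), "rvec" (rotation vector, rad) and "tvec" (3), from world to camera coordinates, as OpenCV has them; the wrist camera has in their place "hand_eye" (4x4, takes a point from camera to tool coordinates, whose origin is the TCP and whose axes are the flange's). Camera axes: x right, y down, z forward; pixel columns grow to the right and rows downward; lengths in m; the calibration is good to about 2 mm. A picture is of the moment at which its call begins: read the wrist's pose just before it. calibration takes no time and is no camera call.
- ctrl.close_job(): hands the job in; it is judged then, once.
The state is a dict: "clock": time; "joint_pos": joint angles; "qvel": joint speeds; "tau": joint torques, N m; "tool_pos": TCP position; "orientation": TCP orientation; "force": force on the tool from outside, world axes, zero at the start; "moment": the same for the moment, N m; "opening": finger opening in m; "gripper_force": force on a finger pad.
Only numpy, scipy, OpenCV 4.12 (cv2) and the standard library are available. Lean on these libraries where they do the work, as an engineer would, in place of code of your own. Each camera call takes 0.05 s, during which the arm holds its last target. There are 200 camera calls.

## Working session

There is one attempt and no reset: what is moved stays moved. The work goes in short steps, Python scripts to look and compute and a tool call to move; the robot and the scene stay as the last step left them, time stands still between calls to the robot, and variables do not carry over. Pictures are saved under pics/ and viewed, at most 10 in all, crops included, and the job is handed in when it is done.

Besides the shell and the picture viewer there is one more tool, called after "Call:" as name(argument=value, ...), one argument or row to a line, values as JSON. arm_command: Moves the arm, as the interface text tells. Its arguments: {"type":"object","properties":{"steps":{"type":"array"}},"required":["steps"]}

```bash
mkdir -p pics; ls; cat > h.py <<'E'
import numpy as np, cv2
from scipy.spatial.transform import Rotation as R
from plant import ctrl
def cal(n,obs=None):
    c=ctrl.calibration(n); f=210/np.tan(np.radians(c['vertical_fov'])/2)
    if 'rvec' in c:
        Rw=cv2.Rodrigues(np.array(c['rvec'],float))[0]; t=np.array(c['tvec'],float).ravel()
        return f,c['cx'],c['cy'],Rw.T,-Rw.T@t
    T=np.eye(4);T[:3,:3]=R.from_euler('xyz',obs['orientation'],degrees=True).as_matrix();T[:3,3]=obs['tool_pos']
    T=T@np.array(c['hand_eye']); return f,c['cx'],c['cy'],T[:3,:3],T[:3,3]
def ray(C,uv):
    uv=np.atleast_2d(uv).astype(float)
    return np.c_[(uv[:,0]-C[1])/C[0],(uv[:,1]-C[2])/C[0],np.ones(len(uv))]@C[3].T
def onplane(C,uv,z):
    d=ray(C,uv); return C[4]+d*((z-C[4][2])/d[:,2])[:,None]
def cloud(C,D):
    v,u=np.mgrid[:D.shape[0],:D.shape[1]]
    P=C[4]+ray(C,np.c_[u.ravel(),v.ravel()])*D.reshape(-1,1)
    P[D.ravel()==0]=np.nan; return P.reshape(*D.shape,3)
def snap(n):
    o=ctrl.get_obs(); I,D=ctrl.snapshot(n); return I,D,cal(n,o)
def move(tp,trpy=None,obs=None):
    o=obs or ctrl.get_obs(); r=R.from_euler('xyz',o['orientation'],degrees=True)
    print('trans',np.round(r.inv().apply(np.array(tp)-o['tool_pos'])*1000,1))
    if trpy is not None: print('rot',np.round(np.degrees((r.inv()*R.from_euler('xyz',trpy,degrees=True)).as_rotvec())/5,3))
E
python3 - <<'E'
from h import *
print(ctrl.get_obs())
for n in ['scene','side']:
    I,D,C=snap(n); cv2.imwrite(f'pics/{n}.png',I[:,:,::-1]); np.savez(f'{n}.npz',I=I,D=D); print(n,C[0],C[4],C[3][:,2])
E
```

```text
pics
{'clock': 0.0, 'joint_pos': array([-5.60866553e+01,  2.05911221e+01,  6.31931916e-01, -1.89182916e-02,
       -7.01353161e+01, -1.65057412e+01]), 'qvel': array([ 0.03264475, -0.04947091,  0.04692062,  0.02580807, -0.06886495,
       -0.13423662]), 'tau': array([-1.22120608e-03, -5.82712984e+01,  2.93060410e+01,  6.99737281e+00,
        6.74759751e-03, -2.09636501e-04]), 'tool_pos': array([ 0.20171352, -0.64356404,  0.18701606]), 'orientation': array([ 1.79904335e+02, -9.80139502e-03, -1.62598831e+02]), 'force': array([-0.05114908, -0.35810115,  0.42317172]), 'moment': array([-0.00887344,  0.02557981, -0.02420798]), 'gripper_force': 0.0, 'opening': 0.08802383253677686}
scene 543.2671181775177 [-0.55172181  0.58284263  1.33094856] [ 0.62790961 -0.30010304 -0.71810006]
side 484.93600850941345 [0.06455605 1.42172059 0.68295065] [ 0.28967024 -0.87739371 -0.38245448]
```

View pics/scene.png

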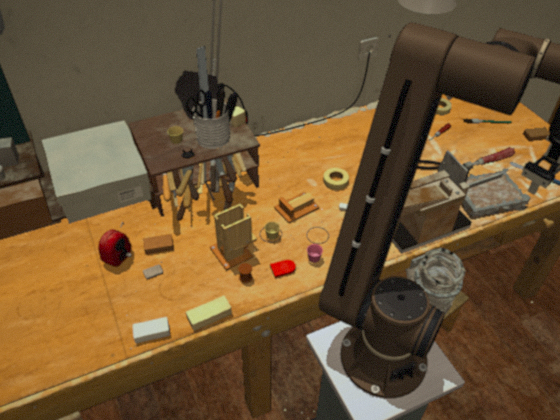

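View pics/side.png

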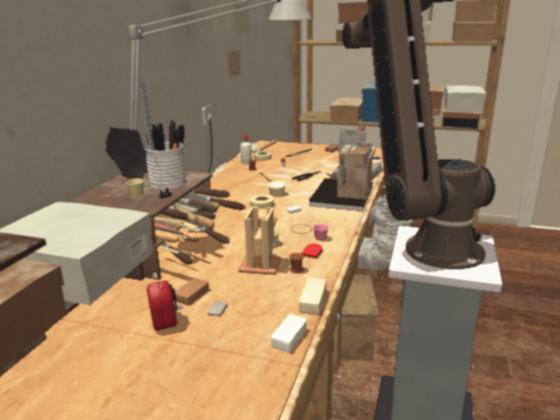

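The scene view shows the chute at (233,235), the cup in front of it at (272,231), the stand at (297,205), the free circle at (317,235), and the pink cup at (315,253). The side view shows the chute at (260,240). Next I need rough positions from depth.

```bash
python3 - <<'E'
from h import *
d=np.load('scene.npz'); I,D=d['I'],d['D']; C=cal('scene'); P=cloud(C,D)
for n,(u,v) in dict(chute_top=(233,214),cupc=(272,231),stand=(297,205),circ=(317,235),pink=(315,253),redb=(283,268),spool=(246,272),tape=(336,178),jig=(432,200),off=(345,207),bench=(200,280)).items():
    print(n,np.round(P[v,u],3))
print('circ',onplane(C,[(317,235)],0))
# crop
c=cv2.resize(I[150:300,190:400],None,fx=3.8,fy=3.8,interpolation=cv2.INTER_CUBIC); cv2.imwrite('pics/crop.png',c[:,:,::-1])
E
```

```text
chute_top [0.547 0.213 0.132]
cupc [0.54  0.085 0.004]
stand [ 0.591 -0.03   0.031]
circ [ 0.466 -0.043  0.001]
pink [ 0.398 -0.001  0.004]
redb [0.381 0.119 0.009]
spool [0.387 0.239 0.045]
tape [ 0.687 -0.237 -0.002]
jig [ 0.281 -0.31   0.222]
off [ 0.529 -0.183  0.016]
bench [0.449 0.366 0.001]
circ [[ 0.46662846 -0.04383521  0.        ]]
```

View pics/crop.png

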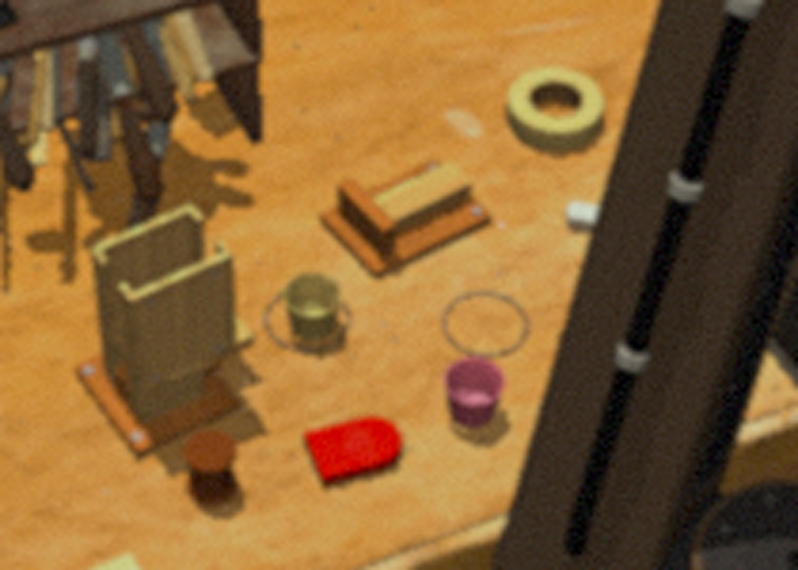

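The crop shows the stand's fence on the chute side at crop (365,215), and the free circle at (487,323) with the pink cup at (473,390) beside it. So the stand and the chute both have x roughly along world +y. I'll raise the arm and go to an overhead view.

Call:
arm_command(
  steps=[
    {"translation": [0, 0, -45], "rotation": [0, 0, 0], "claw": 87},
    {"translation": [0, 0, -90], "rotation": [0, 0, 0], "claw": 87},
    {"translation": [0, 0, -135], "rotation": [0, 0, 0], "claw": 87},
    {"translation": [0, 0, -180], "rotation": [0, 0, 0], "claw": 87},
    {"translation": [0, 0, -210], "rotation": [0, 0, 0], "claw": 87},
  ],
)

```text
clock: 0.6
tool_pos: [0.2017, -0.6443, 0.4016]
orientation: [-179.8, 0.0, -162.6]
force: [-0.2, -0.8, 0.2]
opening: 0.0868
gripper_force: 0.0
```

Call:
arm_command(
  steps=[
    {"translation": [-31, 38, 0], "rotation": [0, 0, 0], "claw": 87},
    {"translation": [-62, 76, 0], "rotation": [0, 0, 0], "claw": 87},
    {"translation": [-93, 114, 0], "rotation": [0, 0, 0], "claw": 87},
    {"translation": [-124, 152, 0], "rotation": [0, 0, 0], "claw": 87},
    {"translation": [-155, 190, 0], "rotation": [0, 0, 0], "claw": 87},
  ],
)

```text
clock: 1.1
tool_pos: [0.2931, -0.4145, 0.3975]
orientation: [180.0, -0.0, -162.6]
force: [1.2, 0.8, 1.3]
opening: 0.0868
gripper_force: 0.0
```

Call:
arm_command(
  steps=[
    {"translation": [-31, 38, 0], "rotation": [0, 0, 0], "claw": 87},
    {"translation": [-62, 76, 0], "rotation": [0, 0, 0], "claw": 87},
    {"translation": [-93, 114, 0], "rotation": [0, 0, 0], "claw": 87},
    {"translation": [-124, 152, 0], "rotation": [0, 0, 0], "claw": 87},
    {"translation": [-155, 190, 0], "rotation": [0, 0, 0], "claw": 87},
  ],
)

```text
clock: 1.6
tool_pos: [0.384, -0.1868, 0.398]
orientation: [180.0, 0.0, -162.6]
force: [0.9, 0.6, -0.3]
opening: 0.0867
gripper_force: 0.0
```

Call:
arm_command(
  steps=[
    {"translation": [-31, 38, 0], "rotation": [0, 0, -1.5], "claw": 87},
    {"translation": [-62, 76, 0], "rotation": [0, 0, -3], "claw": 87},
    {"translation": [-93, 114, 0], "rotation": [0, 0, -4.5], "claw": 87},
    {"translation": [-124, 152, 0], "rotation": [0, 0, -6], "claw": 87},
    {"translation": [-144, 173, 0], "rotation": [0, 0, -7.5], "claw": 87},
  ],
)

```text
clock: 2.1
tool_pos: [0.47, 0.0225, 0.3975]
orientation: [180.0, -0.0, -124.7]
force: [0.0, 0.5, -0.2]
opening: 0.0873
gripper_force: 0.0
```

Call:
arm_command(
  steps=[
    {"translation": [0, 0, 0], "rotation": [0, 0, -1.5], "claw": 30},
    {"translation": [0, 0, 0], "rotation": [0, 0, -3], "claw": 30},
    {"translation": [0, 0, 0], "rotation": [0, 0, -4.5], "claw": 30},
    {"translation": [0, 0, 0], "rotation": [0, 0, -6], "claw": 30},
    {"translation": [0, 0, 0], "rotation": [0, 0, -7], "claw": 30},
  ],
)

```text
clock: 2.6
tool_pos: [0.4695, 0.0195, 0.3976]
orientation: [180.0, -0.0, -89.8]
force: [0.2, -0.8, 0.1]
opening: 0.0523
gripper_force: 0.0
```

```bash
python3 - <<'E'
from h import *
o=ctrl.get_obs(); print({k:np.round(o[k],3) for k in ['clock','joint_pos','tool_pos','orientation','force','opening']})
print(np.round(ctrl.calibration('wrist')['hand_eye'],3))
I,D,C=snap('wrist'); np.savez('w1.npz',I=I,D=D,o=np.array(o,dtype=object)); print(C[0],C[4],C[3][:,2])
cv2.imwrite('pics/w1.png',cv2.resize(I,(784,588))[:,:,::-1])
E
```

```text
{'clock': np.float64(2.6), 'joint_pos': array([ 2.6456e+01, -3.2480e+00, -1.4140e+00, -1.4000e-02, -9.1875e+01,
       -2.6248e+01]), 'tool_pos': array([0.469, 0.019, 0.398]), 'orientation': array([ 1.79957e+02, -6.00000e-03, -8.97910e+01]), 'force': array([ 0.239, -0.84 ,  0.109]), 'opening': np.float64(0.052)}
[[ 0.    -0.958 -0.286  0.077]
 [ 1.     0.    -0.    -0.001]
 [ 0.    -0.286  0.958 -0.197]
 [ 0.     0.     0.     1.   ]]
312.77348880774593 [ 0.47115158 -0.05755352  0.59434317] [-0.0015329   0.28615594 -0.95818183]
```

View pics/w1.png

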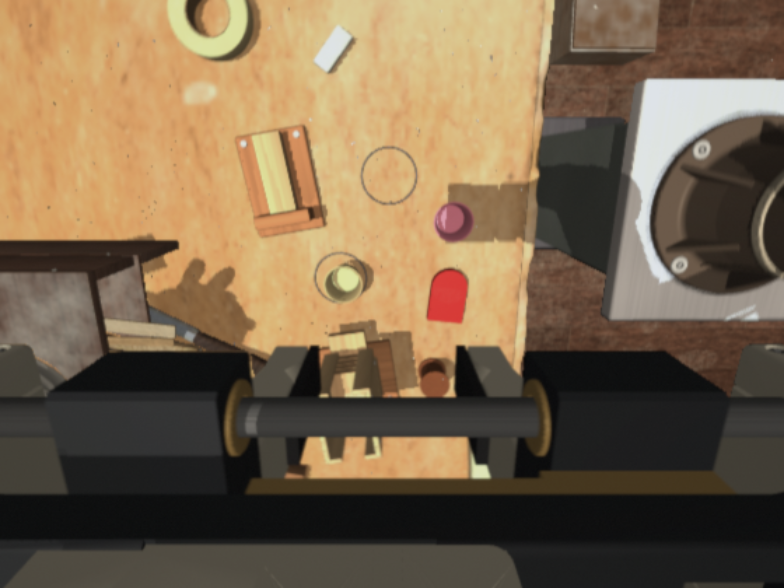

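The wrist view shows the stand at (280,180) with its fence at (290,220), the free circle at (389,175), the cup at (341,281), the protruding blank at about (348,340), and the pink cup at (453,222). I'll measure from colour/depth.

```bash
python3 - <<'E'
from h import *
I,D,C=snap('wrist'); P=cloud(C,D); hsv=cv2.cvtColor(I,cv2.COLOR_RGB2HSV); g=cv2.cvtColor(I,cv2.COLOR_RGB2GRAY)
np.savez('w2.npz',I=I,D=D)
Z=P[:,:,2]
def box(x0,x1,y0,y1): 
    m=(P[:,:,0]>x0)&(P[:,:,0]<x1)&(P[:,:,1]>y0)&(P[:,:,1]<y1); return m
# circles: dark relative to local blur
def circ(u,v,r=34):
    s=g[v-r:v+r,u-r:u+r].astype(int); b=cv2.blur(g,(15,15))[v-r:v+r,u-r:u+r].astype(int)
    m=(s<b-12); ys,xs=np.nonzero(m); w=onplane(C,np.c_[xs+u-r,ys+v-r],0)[:,:2]
    c=np.median(w,0)
    for _ in range(20):
        d=np.hypot(*(w-c).T); k=abs(d-.036)<(.008 if _<10 else .004); q=w[k]
        A=np.c_[2*q,np.ones(len(q))]; s_=np.linalg.lstsq(A,(q**2).sum(1),rcond=None)[0]; c=s_[:2]
    return c,np.sqrt(s_[2]+c@c),k.sum()
print('spot',circ(278,125)); 
try: print('front',circ(242,197))
except Exception as e: print(e)
# stand
m=(box(.52,.66,-.12,.06))&(Z>.026)&(Z<.036)
ys,xs=np.nonzero(m); w=onplane(C,np.c_[xs,ys],.03)[:,:2]; r=cv2.minAreaRect((w*1000).astype(np.float32)); print('bed',r,len(w))
m=(box(.52,.66,-.08,.06))&(Z>.041)&(Z<.055)
ys,xs=np.nonzero(m); w=onplane(C,np.c_[xs,ys],.047)[:,:2]; print('fence',cv2.minAreaRect((w*1000).astype(np.float32)),len(w),np.median(Z[m]))
# cup
for lo,hi,z in ((.03,.06,.041),):
    m=box(.48,.60,.04,.13)&(Z>lo)&(Z<hi); ys,xs=np.nonzero(m); w=onplane(C,np.c_[xs,ys],z)[:,:2]; print('cuprim',cv2.minEnclosingCircle((w*1000).astype(np.float32)),len(w))
m=box(.35,.45,-.06,.06)&(Z>.03)&(Z<.06); ys,xs=np.nonzero(m); w=onplane(C,np.c_[xs,ys],.041)[:,:2]; print('pink',cv2.minEnclosingCircle((w*1000).astype(np.float32)),len(w))
m=box(.48,.62,.10,.20)&(Z>.036)&(Z<.052); ys,xs=np.nonzero(m); w=onplane(C,np.c_[xs,ys],.044)[:,:2]; print('blank',np.round(w.min(0),4),np.round(w.max(0),4),cv2.minAreaRect((w*1000).astype(np.float32)),len(w),np.median(Z[m]))
print('bench z',np.median(Z[box(.45,.5,-.2,-.1)]))
c=cv2.resize(I[150:330,190:330],None,fx=4,fy=4,interpolation=cv2.INTER_CUBIC)[:600]; cv2.imwrite('pics/c2.png',c[:,:,::-1])
# shaft top from scene camera
d=np.load('scene.npz'); Cs=cal('scene'); Q=cloud(Cs,d['D']); m=(Q[:,:,2]>.152)&(Q[:,:,2]<.17)&(Q[:,:,0]>.45)&(Q[:,:,0]<.65)&(Q[:,:,1]>.1)&(Q[:,:,1]<.3)
ys,xs=np.nonzero(m); w=onplane(Cs,np.c_[xs,ys],.162)[:,:2]; print('shaft',cv2.minAreaRect((w*1000).astype(np.float32)),len(w))
E
```

```text
spot (array([ 0.46844088, -0.04197194]), np.float64(0.035926660816099694), np.int64(288))
front (array([0.53600212, 0.09549943]), np.float64(0.03605239746473953), np.int64(234))
bed ((600.7147827148438, -43.7106819152832), (105.23682403564453, 69.57628631591797), 89.65766906738281) 1164
fence ((601.4246826171875, 7.839402675628662), (70.43815612792969, 15.989899635314941), 9.682120323181152) 382 0.04674935866428109
cuprim ((528.8499145507812, 93.43638610839844), 25.463315963745117) 200
pink ((398.3446044921875, 9.22773551940918), 36.4958610534668) 211
blank [0.4912 0.0995] [0.5516 0.1955] ((525.8167724609375, 145.9546356201172), (57.3176155090332, 98.82588195800781), 8.769346237182617) 488 0.04346890724178526
bench z -0.0004722061807315159
shaft ((562.216064453125, 240.345947265625), (187.03713989257812, 95.92910766601562), 9.667764663696289) 297
```

View pics/c2.png

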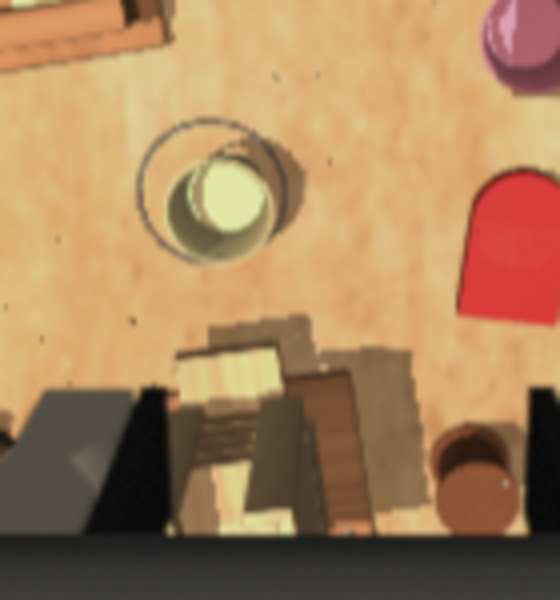

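The crop shows the cup rim centre at crop (222,205) inside the front circle, and the blank's flat edge from (178,352) to (280,340). Measurements agree with the known sizes: circle r 36, cup r 25.5, fence 70 mm. The plan is to cradle the cup from the chute side with the fingers 30 mm apart.

```bash
cat >> h.py <<'E'
def pose(p,yaw,lean): # lean: rotation about tool y from straight-down at yaw
    return np.array(p,float),R.from_euler('xyz',[180,0,yaw],degrees=True)*R.from_euler('y',lean,degrees=True)
def chain(start,poses):
    """poses grouped in calls; prints shift/turn from each call's start pose"""
    p0,r0=start
    for p,r in poses:
        print(np.round(r0.inv().apply(p-p0)*1000,1),np.round(np.degrees((r0.inv()*r).as_rotvec())/5,2)); p0,r0=p,r
def here():
    o=ctrl.get_obs(); return np.array(o['tool_pos']),R.from_euler('xyz',o['orientation'],degrees=True)
E
python3 - <<'E'
from h import *
c0=np.array([.529,.0934]); s=np.array([.4684,-.042]); t=(s-c0)/np.linalg.norm(s-c0); L=np.linalg.norm(s-c0)
def W(d,yaw,lean,off,z):
    c=c0+t*d; a=np.radians(yaw); return pose([*(c-off*np.array([np.cos(a),np.sin(a)])),z],yaw,lean)
chain(here(),[W(0,-90,0,.034,.20),W(0,-90,0,.034,.010),W(.025,-90,0,.030,.010),W(.045,-96,3,.028,.010),W(.065,-102,6,.0265,.011),W(.085,-108,9,.0247,.011),W(.105,-114,12,.023,.011),W(L,-114,12,.023,.011)])
E
```

```text
[-108.   -59.6  197.6] [ 0.01 -0.   -0.  ]
[  0.  -0. 190.] [0. 0. 0.]
[26.8 10.2  0. ] [0. 0. 0.]
[20.4  5.2  0. ] [-0.03  0.6   1.2 ]
[20.7  3.4  0.1] [-0.09  0.6   1.2 ]
[21.4  1.6  2.2] [-0.16  0.6   1.19]
[21.4 -0.3  3.4] [-0.22  0.6   1.18]
[42.4  0.1  9. ] [0. 0. 0.]
```

Call:
arm_command(
  steps=[
    {"translation": [-27, -15, 40], "rotation": [0, 0, 0], "claw": 30},
    {"translation": [-54, -30, 80], "rotation": [0, 0, 0], "claw": 30},
    {"translation": [-81, -45, 120], "rotation": [0, 0, 0], "claw": 30},
    {"translation": [-108, -59.6, 160], "rotation": [0, 0, 0], "claw": 30},
    {"translation": [-108, -59.6, 198], "rotation": [0, 0, 0], "claw": 30},
  ],
)

```text
clock: 3.2
tool_pos: [0.5304, 0.1296, 0.1976]
orientation: [180.0, -0.0, -90.2]
force: [0.3, -0.0, -0.4]
opening: 0.03
gripper_force: 0.0
```

```bash
python3 - <<'E'
from h import *
c0=np.array([.529,.0934+.034]); chain(here(),[pose([*c0,.01],-90,0)]); print(ctrl.get_obs()['opening'])
E
```

```text
[  2.1   1.3 187.6] [ 0.   -0.   -0.04]
0.030030069353486247
```

Call:
arm_command(
  steps=[
    {"translation": [2, 1, 45], "rotation": [0, 0, 0], "claw": 30},
    {"translation": [2, 1, 90], "rotation": [0, 0, 0], "claw": 30},
    {"translation": [2, 1, 130], "rotation": [0, 0, 0], "claw": 30},
    {"translation": [2, 1, 165], "rotation": [0, 0, 0], "claw": 30},
    {"translation": [2, 1, 187], "rotation": [0, 0, 0], "claw": 30},
  ],
)

```text
clock: 3.7
tool_pos: [0.5269, 0.1244, 0.0101]
orientation: [179.8, -0.1, -90.3]
force: [-1.2, 0.2, -0.3]
opening: 0.0303
gripper_force: 0.0
```

Call:
arm_command(
  steps=[
    {"translation": [4, 1, 0], "rotation": [0, 0, 0], "claw": 30},
    {"translation": [9, 3, 0], "rotation": [0, 0, 0], "claw": 30},
    {"translation": [15, 6, 0], "rotation": [0, 0, 0], "claw": 30},
    {"translation": [21, 8, 0], "rotation": [0, 0, 0], "claw": 30},
    {"translation": [27, 10, 0], "rotation": [0, 0, 0], "claw": 30},
  ],
)

```text
clock: 4.2
tool_pos: [0.5188, 0.098, 0.0142]
orientation: [-179.9, 0.1, -90.1]
force: [-0.3, -0.2, 0.1]
opening: 0.0301
gripper_force: 0.0
```

```bash
python3 - <<'E'
from h import *
print(here()[0],ctrl.get_obs()['force'])
I,D,C=snap('wrist'); cv2.imwrite('pics/w3.png',I[:,:,::-1])
E
```

```text
[0.51879483 0.0980495  0.01419436] [-0.29204613 -0.1514832   0.11962278]
```

View pics/w3.png

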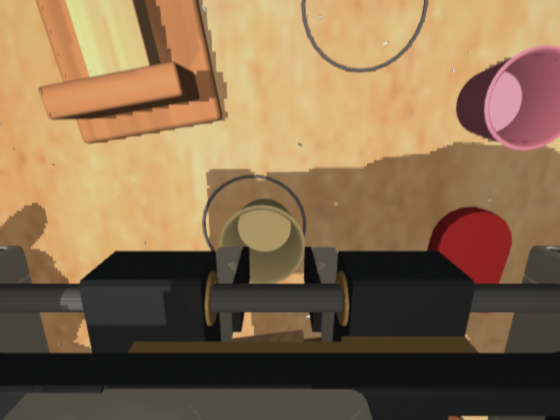

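The view shows the cup at (262,243), upright in the cradle between the fingers at (232,280) and (322,280). I'll push on.

Call:
arm_command(
  steps=[
    {"translation": [5, 1, 1], "rotation": [0, 0.1, 0.2], "claw": 30},
    {"translation": [10, 2, 2], "rotation": [0, 0.2, 0.5], "claw": 30},
    {"translation": [14, 3.5, 2], "rotation": [0, 0.4, 0.8], "claw": 30},
    {"translation": [18, 4.5, 2], "rotation": [0, 0.6, 1.2], "claw": 30},
    {"translation": [20.4, 5.2, 2], "rotation": [0, 0.6, 1.2], "claw": 30},
  ],
)

```text
clock: 4.75
tool_pos: [0.5132, 0.0779, 0.011]
orientation: [-179.8, -3.0, -96.1]
force: [-0.2, 0.0, -0.0]
opening: 0.0301
gripper_force: 0.0
```

Call:
arm_command(
  steps=[
    {"translation": [9, 2, 0], "rotation": [0, 0.3, 0.6], "claw": 30},
    {"translation": [17, 3, 1], "rotation": [0, 0.6, 1.2], "claw": 30},
    {"translation": [25, 3, 1], "rotation": [-0.1, 0.9, 1.7], "claw": 30},
    {"translation": [33, 3, 2], "rotation": [-0.2, 1.1, 2.1], "claw": 30},
    {"translation": [42, 2.5, 3], "rotation": [-0.2, 1.2, 2.4], "claw": 30},
  ],
)

```text
clock: 5.25
tool_pos: [0.5066, 0.0363, 0.0101]
orientation: [-179.6, -9.0, -108.2]
force: [0.2, 0.4, -0.2]
opening: 0.0297
gripper_force: 0.0
```

```bash
cat > tgt.py <<'E'
from h import *
import sys
c0=np.array([.529,.0934]); s=np.array([.4684,-.042]); t=(s-c0)/np.linalg.norm(s-c0); L=np.linalg.norm(s-c0)
def W(d,yaw,lean,off,z):
    c=c0+t*d; a=np.radians(yaw); return pose([*(c-off*np.array([np.cos(a),np.sin(a)])),z],yaw,lean)
print(here()[0],ctrl.get_obs()['orientation'])
chain(here(),[W(.105,-114,12,.023,.011),W(L,-114,12,.023,.011)])
I,D,C=snap('wrist'); cv2.imwrite('pics/w4.png',I[:,:,::-1])
E
python3 tgt.py
```

```text
[0.5065983  0.03632703 0.01013351] [-179.57036934   -8.96157354 -108.21025451]
[20.2  5.   2.3] [-0.3   0.61  1.14]
[42.4  0.1  9. ] [0. 0. 0.]
```

View pics/w4.png

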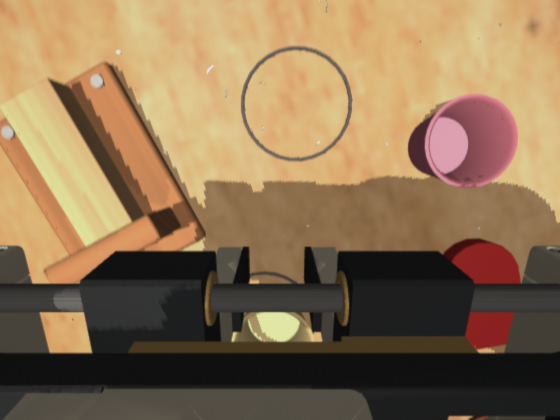

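The fingers look ahead of the cup at (272,325), which does not match what I expected. I'll measure before going on.

```bash
python3 - <<'E'
from h import *
o=ctrl.get_obs();I,D,C=snap('wrist'); P=cloud(C,D); hsv=cv2.cvtColor(I,cv2.COLOR_RGB2HSV)
for u,v in [(272,325),(265,275),(260,315),(300,330),(240,335),(296,102),(232,270),(322,270),(280,275)]:
    print((u,v),np.round(P[v,u],3),hsv[v,u], np.round(onplane(C,[(u,v)],0)[0],3))
Is,Ds,Cs=snap('scene'); Q=cloud(Cs,Ds)
pts=[[.529,.0934,.041],[.5066,.0363,.01],[.536,.0955,0],[.4684,-.042,0]]
Rw=Cs[3].T
for p in pts:
    q=Rw@(np.array(p)-Cs[4]); print(p,'->',np.round([Cs[1]+Cs[0]*q[0]/q[2],Cs[2]+Cs[0]*q[1]/q[2]],1))
c=cv2.resize(Is[180:290,200:350],None,fx=5,fy=5,interpolation=cv2.INTER_CUBIC); cv2.imwrite('pics/s2.png',c[:,:,::-1])
E
```

```text
(272, 325) [0.531 0.097 0.005] [ 32  73 230] [0.532 0.1   0.   ]
(265, 275) [0.524 0.061 0.001] [12 40 64] [0.525 0.062 0.   ]
(260, 315) [0.529 0.072 0.039] [ 26  87 155] [0.538 0.089 0.   ]
(300, 330) [0.512 0.104 0.01 ] [ 21 102 128] [0.513 0.11  0.   ]
(240, 335) [0.548 0.086 0.028] [ 21 102 107] [0.557 0.1   0.   ]
(296, 102) [ 0.467 -0.045 -0.   ] [ 18 110 222] [ 0.467 -0.045  0.   ]
(232, 270) [0.526 0.029 0.08 ] [21 47 87] [0.546 0.051 0.   ]
(322, 270) [0.487 0.042 0.081] [21 48 85] [0.485 0.071 0.   ]
(280, 275) [ 0.514  0.065 -0.   ] [ 16 115 142] [0.514 0.065 0.   ]
[0.529, 0.0934, 0.041] -> [271.1 226.3]
[0.5066, 0.0363, 0.01] -> [289.8 232.1]
[0.536, 0.0955, 0] -> [269.6 233.5]
[0.4684, -0.042, 0] -> [316.3 234.8]
```

View pics/s2.png

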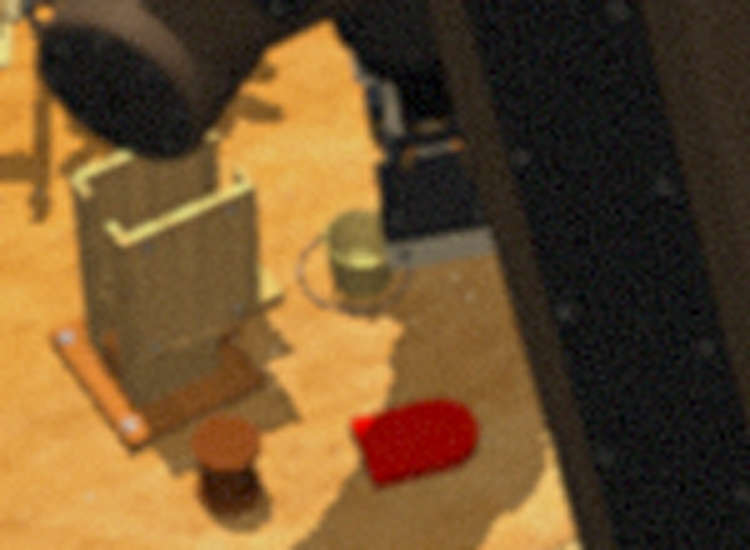

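```bash
python3 - <<'E'
from h import *
I,D,C=snap('wrist'); P=cloud(C,D); p,r=here()
for u in (226,236,244,318):
  for v in range(236,345,9):
    print(u,v,np.round(r.inv().apply(P[v,u]-p)*1000,0),round(float(P[v,u,2]),3))
print(ctrl.get_obs()['opening'])
E
```

```text
226 236 [ -4. -37.  10.] -0.0
226 245 [-10. -37.   9.] -0.0
226 254 [ 11. -26. -53.] 0.064
226 263 [ 11. -25. -63.] 0.074
226 272 [ 11. -23. -72.] 0.083
226 281 [ 11. -22. -80.] 0.091
226 290 [  31.  -15. -121.] 0.134
226 299 [  28.  -15. -121.] 0.134
226 308 [  27.  -15. -123.] 0.136
226 317 [  6. -20. -97.] 0.107
226 326 [  2. -20. -97.] 0.106
226 335 [ -1. -20. -98.] 0.107
226 344 [  24.  -13. -133.] 0.145
236 236 [ -4. -29.   9.] 0.001
236 245 [-11. -30.  10.] -0.001
236 254 [ 11. -21. -52.] 0.064
236 263 [  8. -21. -58.] 0.069
236 272 [  9. -19. -69.] 0.08
236 281 [  9. -18. -77.] 0.088
236 290 [  31.  -12. -120.] 0.134
236 299 [  29.  -12. -122.] 0.135
236 308 [  26.  -12. -122.] 0.134
236 317 [ -3. -18. -84.] 0.093
236 326 [ -8. -18. -85.] 0.093
236 335 [-49. -25. -38.] 0.041
236 344 [  23.  -11. -131.] 0.144
244 236 [ -4. -24.  11.] -0.002
244 245 [-10. -24.   9.] 0.0
244 254 [ 10. -18. -50.] 0.062
244 263 [  9. -17. -59.] 0.07
244 272 [  8. -16. -66.] 0.076
244 281 [  4. -16. -68.] 0.078
244 290 [  31.  -10. -121.] 0.134
244 299 [  29.  -10. -122.] 0.135
244 308 [  26.  -10. -122.] 0.135
244 317 [-42. -21. -30.] 0.034
244 326 [-59. -23. -16.] 0.017
244 335 [-64. -23. -18.] 0.019
244 344 [  22.   -9. -131.] 0.143
318 236 [-4. 28. 10.] -0.0
318 245 [-11.  29.  10.] -0.001
318 254 [ 11.  20. -53.] 0.064
318 263 [  9.  19. -59.] 0.07
318 272 [  4.  19. -59.] 0.069
318 281 [  9.  17. -76.] 0.086
318 290 [  31.   11. -120.] 0.133
318 299 [  29.   10. -121.] 0.134
318 308 [  26.   11. -121.] 0.134
318 317 [ -4.  16. -84.] 0.092
318 326 [ -8.  17. -84.] 0.092
318 335 [-78.  30.  -1.] -0.001
318 344 [  23.    9. -131.] 0.143
0.029503169207011307
```

The fingertips seen by depth end about 50 mm short of the reported TCP. So they passed over the 41 mm cup, which fits the zero force and the cup not having moved. I'll fix the true tip offset precisely and check whether it is constant, using the earlier picture as well.

```bash
python3 - <<'E'
from h import *
I,D,C=snap('wrist'); p,r=here()
w=np.load('w2.npz'); o={'tool_pos':[.4695,.0195,.3976],'orientation':[180,0,-89.8]}
for name,(I,D,C,p,r) in dict(now=(I,D,C,p,r),w2=(w['I'],w['D'],cal('wrist',o),np.array(o['tool_pos']),R.from_euler('xyz',o['orientation'],degrees=True))).items():
    T=np.einsum('ij,hwj->hwi',r.inv().as_matrix(),cloud(C,D)-p)*1000
    m=(T[...,2]<-20)&(T[...,2]>-75)&(abs(T[...,0])<20)&(abs(T[...,1])<75)
    cs=np.nonzero(m.any(0))[0]
    for sgn in (-1,1):
        k=m&(np.sign(T[...,1])==sgn); c=np.nonzero(k.sum(0)>3)[0]
        c=c[len(c)//3:2*len(c)//3]; out=[]
        for u in c:
            v=np.nonzero(k[:,u])[0].min(); xf=np.median(T[k[:,u],u][:,0][:12]) if 0 else 10.
            d=r.inv().as_matrix()@ray(C,[(u,v-.5)])[0]; c0=r.inv().apply(C[4]-p)*1000
            s=(xf-c0[0])/(d[0]); out.append((c0+d*s)[2])
        kk=T[k]; print(name,sgn,'tip z at x=10 plane',np.round(np.median(out),1),'max depth z',np.round(np.percentile(kk[:,2],[95,99]),1),'x',np.round(np.percentile(kk[:,0],[2,50,98]),1),'y',np.round(np.percentile(kk[:,1],[2,98]),1),len(kk))
E
```

```text
now -1 tip z at x=10 plane -41.6 max depth z [-25.1 -21.4] x [-2.8 10.6 19.1] y [-74.3 -16.1] 1536
now 1 tip z at x=10 plane -41.6 max depth z [-43.1 -39.5] x [-3.9 10.3 11.2] y [14.  28.6] 1037
w2 -1 tip z at x=10 plane -42.1 max depth z [-43.  -39.3] x [-6.  10.1 11.1] y [-40.9 -25.3] 1284
w2 1 tip z at x=10 plane -42.0 max depth z [-43.  -39.5] x [-6.3 10.1 11. ] y [23.2 38.8] 1286
```

The offset is constant: the true fingertips lie 42 mm behind the reported TCP. That matches the forces, the cup and the pictures, so I'll correct my helper and go back behind the cup.

```bash
cat >> h.py <<'E'
TIP=.042   # reported TCP lies this far beyond the real finger tips
def pose(p,yaw,lean):
    r=R.from_euler('xyz',[180,0,yaw],degrees=True)*R.from_euler('y',lean,degrees=True)
    return np.array(p,float)+r.apply([0,0,TIP]),r
E
cat > push.py <<'E'
from h import *
c0=np.array([.529,.0934]); s=np.array([.4684,-.042]); t=(s-c0)/np.linalg.norm(s-c0); L=np.linalg.norm(s-c0)
def W(d,yaw,lean,off,z):
    c=c0+t*d; a=np.radians(yaw); return pose([*(c-off*np.array([np.cos(a),np.sin(a)])),z],yaw,lean)
E
python3 - <<'E'
from push import *
p,r=here(); 
chain((p,r),[(p+[0,0,.065],r),W(0,-90,0,.034,.11),W(0,-90,0,.034,.010),W(.025,-90,0,.030,.010),W(.045,-96,3,.028,.010),W(.065,-102,6,.0265,.011),W(.085,-108,9,.0247,.011),W(.105,-114,12,.023,.011),W(L,-114,12,.023,.011)])
E
```

```text
[ 10.1  -0.5 -64.2] [0. 0. 0.]
[-93.6   6.7  -7.4] [ 0.2  -1.78 -3.62]
[  0.  -0. 100.] [0. 0. 0.]
[26.8 10.2  0. ] [0. 0. 0.]
[22.6  5.5 -0.1] [-0.03  0.6   1.2 ]
[22.9  3.9  0. ] [-0.09  0.6   1.2 ]
[23.5  2.3  2.2] [-0.16  0.6   1.19]
[23.6  0.6  3.3] [-0.22  0.6   1.18]
[42.4  0.1  9. ] [0. 0. 0.]
```

Call:
arm_command(
  steps=[
    {"translation": [5, 0, -32], "rotation": [0, 0, 0], "claw": 30},
    {"translation": [10, 0, -64], "rotation": [0, 0, 0], "claw": 30},
  ],
)

```text
clock: 5.7
tool_pos: [0.505, 0.0363, 0.0751]
orientation: [-179.7, -9.0, -108.1]
force: [1.3, 0.3, 0.7]
opening: 0.03
gripper_force: 0.0
```

Call:
arm_command(
  steps=[
    {"translation": [-25, 2, -2], "rotation": [0, -0.45, -0.9], "claw": 30},
    {"translation": [-50, 4, -4], "rotation": [0.1, -0.9, -1.8], "claw": 30},
    {"translation": [-75, 6, -6], "rotation": [0.15, -1.4, -2.8], "claw": 30},
    {"translation": [-93.6, 6.7, -7.4], "rotation": [0.2, -1.78, -3.62], "claw": 30},
    {"translation": [-93.6, 6.7, -7.4], "rotation": [0.2, -1.78, -3.62], "claw": 30},
  ],
)

```text
clock: 6.2
tool_pos: [0.5293, 0.1289, 0.0679]
orientation: [-179.9, 0.0, -89.9]
force: [0.1, -0.2, 0.0]
opening: 0.0298
gripper_force: 0.0
```

```bash
python3 - <<'E'
from push import *
print(here()[0],ctrl.get_obs()['orientation'])
chain(here(),[W(0,-90,0,.034,.010)])
E
```

```text
[0.52926238 0.12886251 0.06789592] [-1.79949280e+02  3.95075003e-02 -8.98940784e+01]
[ 1.5  0.4 99.9] [-0.01  0.01  0.02]
```

Call:
arm_command(
  steps=[
    {"translation": [1, 0, 30], "rotation": [0, 0, 0], "claw": 30},
    {"translation": [1, 0, 60], "rotation": [0, 0, 0], "claw": 30},
    {"translation": [1, 0, 85], "rotation": [0, 0, 0], "claw": 30},
    {"translation": [1, 0, 99], "rotation": [0, 0, 0], "claw": 30},
    {"translation": [1, 0, 99], "rotation": [0, 0, 0], "claw": 30},
  ],
)

```text
clock: 6.7
tool_pos: [0.5267, 0.125, -0.0333]
orientation: [179.8, -0.2, -90.1]
force: [0.2, -0.0, -0.3]
opening: 0.0302
gripper_force: 0.0
```

Call:
arm_command(
  steps=[
    {"translation": [4, 1, 0], "rotation": [0, 0, 0], "claw": 30},
    {"translation": [9, 3, 0], "rotation": [0, 0, 0], "claw": 30},
    {"translation": [15, 6, 0], "rotation": [0, 0, 0], "claw": 30},
    {"translation": [21, 8, 0], "rotation": [0, 0, 0], "claw": 30},
    {"translation": [27, 10, 0], "rotation": [0, 0, 0], "claw": 30},
  ],
)

```text
clock: 7.2
tool_pos: [0.5186, 0.0991, -0.0307]
orientation: [-180.0, -0.0, -90.0]
force: [0.1, -0.0, 1.7]
opening: 0.0296
gripper_force: 0.4
```

```bash
cat > cup.py <<'E'
from push import *
print(here()[0],ctrl.get_obs()['orientation'],ctrl.get_obs()['force'])
I,D,C=snap('wrist'); P=cloud(C,D); h=cv2.cvtColor(I,cv2.COLOR_RGB2HSV)
def near(c,rad=.06): return np.hypot(P[...,0]-c[0],P[...,1]-c[1])<rad
p,r=here(); T=np.einsum('ij,hwj->hwi',r.inv().as_matrix(),P-p)
a=r.as_matrix()[:2,0]; a=a/np.linalg.norm(a); g=p[:2]-TIP*r.as_matrix()[:2,2]*-1*-1+.026*a
m=near(g,.05)&(P[...,2]>.034)&(P[...,2]<.048)&(h[...,0]>15)&(h[...,0]<45)&(T[...,0]>.008)
w=P[m][:,:2]; print('guess',g)
A=np.c_[2*w,np.ones(len(w))]; s_=np.linalg.lstsq(A,(w**2).sum(1),rcond=None)[0]; print('cup rim fit',s_[:2],np.sqrt(s_[2]+s_[:2]@s_[:2]),len(w), 'to spot mm',np.round((s-s_[:2])*1000,1))
E
python3 cup.py; python3 - <<'E'
from push import *
chain(here(),[W(.045,-96,3,.028,.010),W(.065,-102,6,.0265,.011)])
E
```

```text
[ 0.51861158  0.09905869 -0.03074879] [-1.79961459e+02 -1.45135763e-02 -9.00300464e+01] [ 1.08990633e-01 -1.36744039e-05  1.65455186e+00]
guess [0.5178287  0.07224018]
cup rim fit [0.51967265 0.07103257] 0.02432904316992756 3363 to spot mm [ -51.3 -113. ]
[20.2  4.5  0.9] [-0.03  0.59  1.19]
[22.9  3.9  0. ] [-0.09  0.6   1.2 ]
```

The cup moved as planned, to (0.520, 0.071). I'll continue.

Call:
arm_command(
  steps=[
    {"translation": [5, 1, 0], "rotation": [0, 0.1, 0.2], "claw": 30},
    {"translation": [10, 2, 0], "rotation": [0, 0.2, 0.5], "claw": 30},
    {"translation": [14, 3.5, 0], "rotation": [0, 0.4, 0.8], "claw": 30},
    {"translation": [18, 4.3, 0], "rotation": [0, 0.5, 1.1], "claw": 30},
    {"translation": [20.5, 4.8, 0], "rotation": [0, 0.6, 1.2], "claw": 30},
  ],
)

```text
clock: 7.75
tool_pos: [0.5138, 0.0788, -0.0313]
orientation: [-179.8, -3.1, -96.1]
force: [1.0, 1.0, 1.4]
opening: 0.0303
gripper_force: 0.4
```

```bash
python3 cup.py; python3 - <<'E'
from push import *
chain(here(),[W(.065,-102,6,.0265,.011),W(.085,-108,9,.0247,.011),W(.105,-114,12,.023,.011)])
E
```

```text
[ 0.51378858  0.0787534  -0.03132211] [-179.84111086   -3.08504033  -96.10274978] [1.0460092  0.99536653 1.39793692]
guess [0.51103372 0.05506199]
cup rim fit [0.51212687 0.05467031] 0.0242920634819538 3443 to spot mm [-43.7 -96.7]
[23.5  4.1  0.7] [-0.12  0.58  1.18]
[23.5  2.3  2.2] [-0.16  0.6   1.19]
[23.6  0.6  3.3] [-0.22  0.6   1.18]
```

Call:
arm_command(
  steps=[
    {"translation": [8, 1.5, 0], "rotation": [0, 0.2, 0.4], "claw": 30},
    {"translation": [16, 3, 0.3], "rotation": [-0.1, 0.4, 0.8], "claw": 30},
    {"translation": [23.5, 4, 0.7], "rotation": [-0.1, 0.6, 1.2], "claw": 30},
    {"translation": [31, 4, 1], "rotation": [-0.15, 0.8, 1.6], "claw": 30},
    {"translation": [38, 4, 1.5], "rotation": [-0.2, 1.0, 2.0], "claw": 30},
  ],
)

```text
clock: 8.3
tool_pos: [0.5058, 0.0414, -0.0308]
orientation: [-179.9, -8.1, -106.1]
force: [0.9, 0.9, 0.5]
opening: 0.0303
gripper_force: 0.4
```

```bash
python3 cup.py; python3 - <<'E'
from push import *
chain(here(),[W(.105,-114,12,.023,.011),W(L,-114,12,.023,.011)])
E
```

```text
[ 0.50580366  0.04139598 -0.03077294] [-179.87204393   -8.07269739 -106.14649681] [0.88705534 0.90066113 0.53380546]
guess [0.49994373 0.02160478]
cup rim fit [0.50092676 0.02334185] 0.024656813801347346 3500 to spot mm [-32.5 -65.3]
[32.7  4.7  3.8] [-0.29  0.77  1.52]
[42.4  0.1  9. ] [0. 0. 0.]
```

Call:
arm_command(
  steps=[
    {"translation": [8, 1.5, 0.5], "rotation": [0, 0.2, 0.4], "claw": 30},
    {"translation": [16, 3, 1.5], "rotation": [-0.1, 0.4, 0.8], "claw": 30},
    {"translation": [24, 4, 2.5], "rotation": [-0.2, 0.6, 1.2], "claw": 30},
    {"translation": [31, 4.7, 3.5], "rotation": [-0.3, 0.7, 1.5], "claw": 30},
    {"translation": [35, 5, 4], "rotation": [-0.3, 0.75, 1.6], "claw": 30},
  ],
)

```text
clock: 8.85
tool_pos: [0.4912, 0.0089, -0.0301]
orientation: [180.0, -11.8, -114.2]
force: [0.1, 1.2, -0.5]
opening: 0.0302
gripper_force: 0.3
```

```bash
python3 cup.py; python3 - <<'E'
from push import *
chain(here(),[W(L,-114,12,.023,.011)])
E
```

```text
[ 0.49124917  0.00892874 -0.03007295] [ 179.996494    -11.78576847 -114.23416236] [ 0.07273129  1.18986519 -0.49574424]
guess [ 0.48371852 -0.00735548]
cup rim fit [ 0.4863925  -0.00347039] 0.02442417148778836 3489 to spot mm [-18.  -38.5]
[40.1 -0.2  8.4] [ 0.01  0.04 -0.05]
```

Call:
arm_command(
  steps=[
    {"translation": [8, 0, 1.7], "rotation": [0, 0, 0], "claw": 30},
    {"translation": [17, 0, 3.5], "rotation": [0, 0, 0], "claw": 30},
    {"translation": [26, 0, 5.4], "rotation": [0, 0, 0], "claw": 30},
    {"translation": [34, 0, 7], "rotation": [0, 0, 0], "claw": 30},
    {"translation": [41, 0, 8.5], "rotation": [0, 0, 0], "claw": 30},
  ],
)

```text
clock: 9.4
tool_pos: [0.4736, -0.0299, -0.0298]
orientation: [-180.0, -11.8, -114.2]
force: [-0.5, 0.2, -0.1]
opening: 0.0302
gripper_force: 0.3
```

```bash
python3 cup.py
```

```text
[ 0.47359755 -0.0298589  -0.02976908] [-179.98549487  -11.77275823 -114.21802745] [-0.47726673  0.17773168 -0.13261781]
guess [ 0.46566948 -0.04644729]
cup rim fit [ 0.46871656 -0.04229787] 0.02445899106278029 3374 to spot mm [-0.3  0.3]
```

The cup is 0.4 mm from the spot centre. I'll back off, rise and go to the pre-grasp lean in front of the chute.

```bash
cat > gr.py <<'E'
from h import *
def G(fe,n,inset,back,lean=-45,z=.037):
    """fe: flat end centre xy, n: chute x dir (xy unit); grasp point inset inside; back: retreat along tool z"""
    n=np.array(n)/np.linalg.norm(n); yaw=np.degrees(np.arctan2(-n[1],-n[0])); g=np.r_[np.array(fe)+n*inset,z]
    zt=pose([0,0,0],yaw,lean)[1].apply([0,0,1]); return pose(g+zt*(.019-back),yaw,lean)
E
python3 - <<'E'
from gr import *
p,r=here(); a=r.apply([-.014,0,-.003]); p2=p+a; p3=p2+[0,0,.17]
chain((p,r),[(p2,r),(p3,r),G((.525,.160),(-.168,.986),.011,.08)])
E
```

```text
[-14.   0.  -3.] [0. 0. 0.]
[ 3.480e+01  1.000e-01 -1.664e+02] [0. 0. 0.]
[-193.4   29.3   51.3] [ -2.01 -11.02  -6.77]
```

Call:
arm_command(
  steps=[
    {"translation": [-7, 0, -1.5], "rotation": [0, 0, 0], "claw": 30},
    {"translation": [-14, 0, -3], "rotation": [0, 0, 0], "claw": 30},
  ],
)

```text
clock: 9.65
tool_pos: [0.4805, -0.0154, -0.0296]
orientation: [-180.0, -11.8, -114.2]
force: [0.1, 0.2, -0.1]
opening: 0.0298
gripper_force: 0.0
```

Call:
arm_command(
  steps=[
    {"translation": [7, 0, -33], "rotation": [0, 0, 0], "claw": 30},
    {"translation": [14, 0, -67], "rotation": [0, 0, 0], "claw": 30},
    {"translation": [21, 0, -100], "rotation": [0, 0, 0], "claw": 30},
    {"translation": [28, 0, -133], "rotation": [0, 0, 0], "claw": 50},
    {"translation": [34, 0, -166], "rotation": [0, 0, 0], "claw": 60},
  ],
)

```text
clock: 10.15
tool_pos: [0.4805, -0.0145, 0.1413]
orientation: [-180.0, -11.7, -114.2]
force: [-0.2, -0.1, -0.2]
opening: 0.0407
gripper_force: 0.0
```

```bash
python3 - <<'E'
from gr import *
print(here())
chain(here(),[G((.525,.160),(-.168,.986),.011,.10,-40)])
E
```

```text
(array([ 0.48048376, -0.01448889,  0.14132426]), Rotation.from_matrix(array([[-4.00665345e-01, -9.12466293e-01, -8.29008169e-02],
                            [-8.93314769e-01,  4.09151632e-01, -1.85966840e-01],
                            [ 2.03607478e-01, -4.53944001e-04, -9.79052496e-01]])))
[-177.4   23.    39.1] [ -1.71 -10.04  -6.78]
```

Call:
arm_command(
  steps=[
    {"translation": [-25, 3, 5], "rotation": [-0.24, -1.4, -0.95], "claw": 80},
    {"translation": [-50, 6.5, 11], "rotation": [-0.48, -2.8, -1.9], "claw": 80},
    {"translation": [-75, 10, 16], "rotation": [-0.72, -4.2, -2.85], "claw": 80},
    {"translation": [-100, 13, 22], "rotation": [-0.96, -5.6, -3.8], "claw": 80},
    {"translation": [-124, 16, 27], "rotation": [-1.2, -7.0, -4.75], "claw": 80},
  ],
)

```text
clock: 10.65
tool_pos: [0.5144, 0.0987, 0.0893]
orientation: [176.6, 24.4, -91.7]
force: [-1.3, -1.5, -1.3]
opening: 0.0778
gripper_force: 0.0
```

```bash
python3 - <<'E'
from gr import *
print(here()[0],ctrl.get_obs()['joint_pos'])
chain(here(),[G((.525,.160),(-.168,.986),.011,.10,-40)])
E
```

```text
[0.51439505 0.09866137 0.08932449] [ 10.40184957  15.11345006 -15.04033284 -28.28091891 -61.25199169
   2.79209804]
[-34.3 -14.   39.4] [-0.54 -3.05 -2.02]
```

Call:
arm_command(
  steps=[
    {"translation": [-15, -6, 16], "rotation": [-0.22, -1.25, -0.85], "claw": 80},
    {"translation": [-30, -12, 32], "rotation": [-0.44, -2.5, -1.7], "claw": 80},
    {"translation": [-34, -14, 39], "rotation": [-0.54, -3.05, -2.02], "claw": 80},
    {"translation": [-34, -14, 39], "rotation": [-0.54, -3.05, -2.02], "claw": 80},
  ],
)

```text
clock: 11.05
tool_pos: [0.526, 0.1429, 0.0629]
orientation: [179.2, 39.8, -81.1]
force: [0.6, -0.0, -0.2]
opening: 0.0797
gripper_force: 0.0
```

```bash
python3 - <<'E'
from gr import *
print(here()[0],ctrl.get_obs()['orientation'])
I,D,C=snap('wrist'); np.savez('w5.npz',I=I,D=D,R=C[3],t=C[4]); cv2.imwrite('pics/w5.png',cv2.resize(I,(784,588),interpolation=cv2.INTER_CUBIC)[:,:,::-1])
E
```

```text
[0.52603454 0.14285666 0.06292365] [179.20259728  39.79520911 -81.14979286]
```

View pics/w5.png

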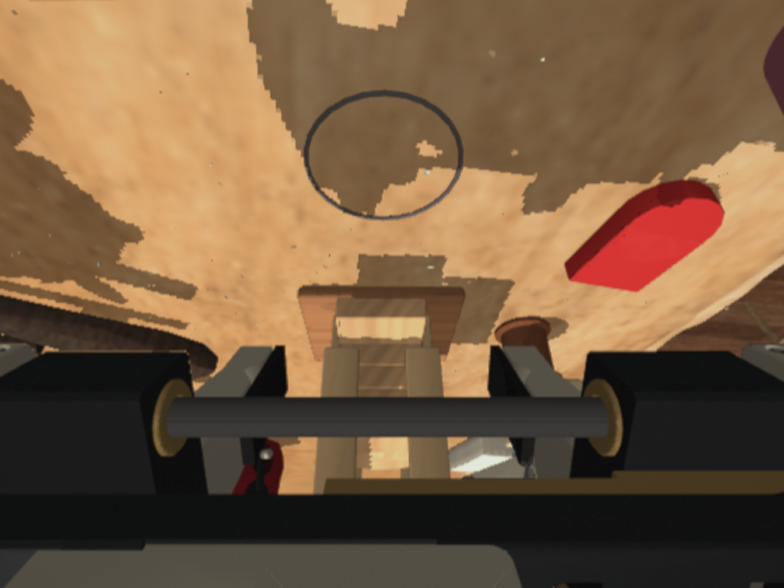

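The view shows the chute front squarely. The pale protruding blank spans (335,317) to (428,346), with the strips at (340,420) and (425,420), and the fingers straddle it at (270,380) and (500,380). I'll measure the end and the strip plane by depth.

```bash
python3 - <<'E'
from gr import *
w=np.load('w5.npz'); I,D=w['I'],w['D']; C=(*cal('wrist',ctrl.get_obs())[:3],w['R'],w['t']); P=cloud(C,D)
S=np.s_[200:400,200:340]; Q=P[S].reshape(-1,3)
# strips: front faces
m=(Q[:,2]>.06)&(Q[:,2]<.15)&(Q[:,1]>.165)&(Q[:,1]<.205)&(Q[:,0]>.47)&(Q[:,0]<.57); q=Q[m]
b=np.polyfit(q[:,0],q[:,1],1)
for _ in range(5):
    e=q[:,1]-np.polyval(b,q[:,0]); k=abs(e)<.003; b=np.polyfit(q[k,0],q[k,1],1)
print('strip line slope deg',np.degrees(np.arctan(b[0])),'resid',e[k].std(),k.sum(),len(k),'x range',np.percentile(q[k,0],[1,99]))
sl=np.arctan(b[0]); n=np.array([-np.sin(sl),np.cos(sl)]); u=np.array([np.cos(sl),np.sin(sl)])
front=np.median(q[k,:2]@n)
fc=np.array([.536,.0955]); print('front from circle',front-fc@n)
xr=np.percentile(q[k,:2]@u,[1,99]); print('strip centre u',xr.mean(),'width',np.ptp(xr),'circle u',fc@u)
# blank top
m=(Q[:,2]>.040)&(Q[:,2]<.048)&(Q[:,:2]@n<front+.0)&(Q[:,:2]@n>front-.035)&(abs(Q[:,:2]@u-fc@u)<.035); q=Q[m]
print('blank n range rel front',np.percentile(q[:,:2]@n,[1,5,95,99])-front,'u range',np.percentile(q[:,:2]@u,[1,99]),'z',np.median(q[:,2]),m.sum())
k=(q[:,:2]@n>front-.017)&(q[:,:2]@n<front-.003); print('u',np.percentile(q[k,:2]@u,[1,99]))
ps=q[:,:2]; r=cv2.minAreaRect((ps*1000).astype(np.float32)); print(r)
cc=q[:,:2]@u; fe=[np.percentile((q[:,:2]@n)[abs(cc-c)<.004],2)-front for c in fc@u+np.array([-.015,0,.015])]; print('flat end at u-15,0,15',fe)
print('sl',n,u,front)
E
```

```text
strip line slope deg 8.264044990283034 resid 0.0007051237690818086 2989 3868 x range [0.49108963 0.55603447]
front from circle 0.08938180503774415
strip centre u 0.5446348202239669 width 0.06560472880756607 circle u 0.5441609866149012
blank n range rel front [-0.0225313  -0.02195145 -0.00154587 -0.00050014] u range [0.52119962 0.56957634] z 0.04349342415064847 1102
u [0.52119672 0.56961921]
((526.0277709960938, 172.8057403564453), (49.8472785949707, 22.825420379638672), 8.188175201416016)
flat end at u-15,0,15 [np.float64(-0.022040654916823194), np.float64(-0.022464146851517666), np.float64(-0.022426648552561504)]
sl [-0.14373521  0.98961618] [0.98961618 0.14373521] 0.10684807671481886
```

Everything agrees with the known sizes: width 49.8, outlet 89.4 mm from the circle, protrusion 22.5 mm, yaw 8.2°. Now I'll approach along the tool axis.

```bash
python3 - <<'E'
from gr import *
n=(-.1437,.9896)
chain(here(),[G((.5276,.1618),n,.010,.05,-40),G((.5276,.1618),n,.010,0,-40)])
E
```

```text
[-4.8 -5.2 50. ] [ 0.22 -0.07  0.1 ]
[-0. -0. 50.] [0. 0. 0.]
```

Call:
arm_command(
  steps=[
    {"translation": [-2, -2, 20], "rotation": [0.1, 0, 0], "claw": 80},
    {"translation": [-4.8, -5.2, 40], "rotation": [0.22, -0.07, 0.1], "claw": 80},
    {"translation": [-4.8, -5.2, 50], "rotation": [0.22, -0.07, 0.1], "claw": 80},
    {"translation": [-4.8, -5.2, 50], "rotation": [0.22, -0.07, 0.1], "claw": 80},
  ],
)

```text
clock: 11.5
tool_pos: [0.5242, 0.1801, 0.0302]
orientation: [-179.8, 40.0, -81.4]
force: [-0.8, -0.6, 0.3]
opening: 0.0801
gripper_force: 0.0
```

```bash
python3 - <<'E'
from gr import *
print(ctrl.get_obs()['force'])
chain(here(),[G((.5276,.1618),(-.1437,.9896),.010,0,-40)])
E
```

```text
[-0.84196406 -0.56644513  0.32070722]
[ 2.2 -0.8 50.2] [ 0.   -0.    0.05]
```

Call:
arm_command(
  steps=[
    {"translation": [1, -0.8, 15], "rotation": [0, 0, 0], "claw": 80},
    {"translation": [2, -0.8, 30], "rotation": [0, 0, 0], "claw": 80},
    {"translation": [2, -0.8, 42], "rotation": [0, 0, 0], "claw": 80},
    {"translation": [2, -0.8, 50], "rotation": [0, 0, 0], "claw": 80},
    {"translation": [2, -0.8, 50], "rotation": [0, 0, 0], "claw": 80},
  ],
)

```text
clock: 12.0
tool_pos: [0.5206, 0.2102, -0.0107]
orientation: [-179.9, 40.1, -81.6]
force: [-0.0, -0.1, -0.3]
opening: 0.0799
gripper_force: 0.0
```

```bash
python3 - <<'E'
from gr import *
print(ctrl.get_obs()['force'],here()[0])
chain(here(),[G((.5276,.1618),(-.1437,.9896),.010,0,-40)])
I,D,C=snap('wrist'); cv2.imwrite('pics/w6.png',I[:,:,::-1])
P=cloud(C,D); p,r=here(); n=np.array([-.1437,.9896]); u=np.array([.9896,.1437])
q=P[150:420,150:400].reshape(-1,3); m=(q[:,2]>.038)&(q[:,2]<.048)&(q[:,:2]@n>.075)&(q[:,:2]@n<.107)&(abs(q[:,:2]@u-.5454)<.03); q=q[m]; print(m.sum(),np.percentile(q[:,:2]@u,[1,99]),np.percentile(q[:,:2]@n,[1,99]),np.median(q[:,2]))
T=r.inv().apply(q-p)*1000; print(np.percentile(T[:,1],[1,99]))
E
```

```text
[-0.01310432 -0.0798317  -0.28860695] [ 0.52055346  0.2102046  -0.01070584]
[-0.9 -0.  -0.6] [0.01 0.01 0.02]
240 [0.52135942 0.56944839] [0.08412586 0.08674732] 0.03854380008573674
[-23.63352416  24.45726314]
```

Centred to within 0.5 mm. Closing.

Call:
arm_command(
  steps=[
    {"translation": [0, 0, 0], "rotation": [0, 0, 0], "claw": 42},
    {"translation": [0, 0, 0], "rotation": [0, 0, 0], "claw": 42},
    {"translation": [0, 0, 0], "rotation": [0, 0, 0], "claw": 42},
    {"translation": [0, 0, 0], "rotation": [0, 0, 0], "claw": 42},
    {"translation": [0, 0, 0], "rotation": [0, 0, 0], "claw": 42},
  ],
)

```text
clock: 12.55
tool_pos: [0.5215, 0.2094, -0.0092]
orientation: [-179.8, 40.0, -81.5]
force: [-0.0, -0.3, 2.1]
opening: 0.0498
gripper_force: 29.9
```

```bash
python3 - <<'E'
from gr import *
p,r=here(); n=np.array([-.1437,.9896,0])
print(p); chain((p,r),[(p-n*.02,r)]); chain((p,r),[(p-n*.075,r)])
E
```

```text
[ 0.52148994  0.20940664 -0.00920931]
[ 15.3   0.  -12.9] [0. 0. 0.]
[ 57.4   0.1 -48.3] [0. 0. 0.]
```

Call:
arm_command(
  steps=[
    {"translation": [3, 0, -2.5], "rotation": [0, 0, 0], "claw": 42},
    {"translation": [6.1, 0, -5.1], "rotation": [0, 0, 0], "claw": 42},
    {"translation": [9.2, 0, -7.7], "rotation": [0, 0, 0], "claw": 42},
    {"translation": [12.3, 0, -10.3], "rotation": [0, 0, 0], "claw": 42},
    {"translation": [15.3, 0, -12.9], "rotation": [0, 0, 0], "claw": 42},
  ],
)

```text
clock: 13.05
tool_pos: [0.5244, 0.1897, -0.0093]
orientation: [-179.8, 40.1, -81.5]
force: [-1.0, 4.5, 2.1]
opening: 0.0497
gripper_force: 29.9
```

```bash
cat > chk.py <<'E'
from gr import *
o=ctrl.get_obs(); print(o['force'],o['opening'],o['gripper_force'])
I,D,C=snap('wrist'); P=cloud(C,D); n=np.array([-.1437,.9896]); u=np.array([.9896,.1437])
q=P.reshape(-1,3); N=q[:,:2]@n-.10685; U=q[:,:2]@u-.5454
T=here()[1].inv().apply(q-here()[0])
m=(q[:,2]>.03)&(q[:,2]<.055)&(abs(U)<.018)&(N>-.13)&(N<0); 
if m.sum(): print('blank top: n rel outlet',np.percentile(N[m],[1,99]),'U',np.percentile(U[m],[1,99]),'z',np.percentile(q[m,2],[10,50,90]),m.sum())
m=(abs(U)<.008)&(N>-.004)&(N<.03)&(q[:,2]>.02)&(q[:,2]<.14)
for z in np.arange(.024,.10,.007):
    k=m&(abs(q[:,2]-z)<.0035)
    if k.sum()>3: print(round(z,3),'n',np.round(np.median(N[k]),4),k.sum())
E
python3 chk.py
```

```text
[-0.96661129  4.5278978   2.08470578] 0.049746758423513324 29.901520907878876
blank top: n rel outlet [-0.04203559 -0.00018032] U [-0.01768395  0.01756901] z [0.0315303  0.03612396 0.04374635] 1728
0.045 n 0.0056 363
0.052 n 0.006 376
0.059 n 0.0063 48
```

Pull 20 mm confirmed; the upper blanks' front is flush with the strips. Continuing.

Call:
arm_command(
  steps=[
    {"translation": [4.6, 0, -3.9], "rotation": [0, 0, 0], "claw": 42},
    {"translation": [10.7, 0, -9], "rotation": [0, 0, 0], "claw": 42},
    {"translation": [18.4, 0, -15.4], "rotation": [0, 0, 0], "claw": 42},
    {"translation": [26, 0, -21.8], "rotation": [0, 0, 0], "claw": 42},
    {"translation": [35, 0, -29.4], "rotation": [0, 0, 0], "claw": 42},
  ],
)

```text
clock: 13.6
tool_pos: [0.5312, 0.1431, -0.0097]
orientation: [-179.8, 40.0, -81.5]
force: [0.0, -0.9, -0.1]
opening: 0.0498
gripper_force: 29.9
```

Call:
arm_command(
  steps=[
    {"translation": [7.7, 0, -6.5], "rotation": [0, 0, 0], "claw": 42},
    {"translation": [15.3, 0, -12.9], "rotation": [0, 0, 0], "claw": 42},
    {"translation": [15.3, 0, -12.9], "rotation": [0, 0, 0], "claw": 42},
    {"translation": [15.3, 0, -12.9], "rotation": [0, 0, 0], "claw": 42},
    {"translation": [15.3, 0, -12.9], "rotation": [0, 0, 0], "claw": 42},
  ],
)

```text
clock: 14.1
tool_pos: [0.5339, 0.1251, -0.0094]
orientation: [-179.8, 40.1, -81.5]
force: [-0.7, -0.8, -0.3]
opening: 0.0501
gripper_force: 29.9
```

```bash
python3 chk.py
```

```text
[-0.68051009 -0.79303661 -0.25813785] 0.050063052448138336 29.938843846321106
blank top: n rel outlet [-0.10739367 -0.03462601] U [-0.01757813  0.01761525] z [0.03194701 0.0382252  0.04362074] 2407
0.038 n 0.0052 182
0.045 n 0.0056 80
```

The blank is out and blank1 has sunk to the floor. I'll refine the stand pose from the earlier overhead picture, and the blank's pose in the grip.

```bash
cat > stand.py <<'E'
from gr import *
def fit(P,I,zb=.03):
    X=P[...,0];Y=P[...,1];Z=P[...,2]
    reg=(X>.53)&(X<.68)&(Y>-.15)&(Y<.05)
    f=P[reg&(Z>.043)&(Z<.051)][:,:2]
    r=cv2.minAreaRect((f*1000).astype(np.float32)); 
    f=f-f.mean(0); _,_,v=np.linalg.svd(f-0,full_matrices=False); y=v[0]*np.sign(v[0,0]); ang=np.degrees(np.arctan2(y[1],y[0]))
    print('fence angle pca',ang,'rect',r)
    for a in (ang,):
        y=np.array([np.cos(np.radians(a)),np.sin(np.radians(a))]); x=np.array([-y[1],y[0]])
        f=P[reg&(Z>.043)&(Z<.051)][:,:2]; b=P[reg&(Z>.027)&(Z<.033)][:,:2]
        fx=np.percentile(f@x,[2,98]); fy=np.percentile(f@y,[1,99])
        print('fence x',fx,'fence y ctr',fy.mean(),np.ptp(fy))
        bx=b@x; by=b@y; k=(bx>fx[0]-.09)&(bx<fx[0]-.012); bh=np.percentile(by[k],[2,98]); print('bed y ctr',bh.mean(),np.ptp(bh),'bed x',np.percentile(bx,[1,99]))
        lo=k&(bx<fx[0]-.055); hi=k&(bx>fx[0]-.045)
        for q in (lo,hi): print('  centre',np.percentile(by[q],[2,98]).mean(),np.median(bx[q]))
    return x,y
if __name__=='__main__':
    w=np.load('w2.npz'); o={'tool_pos':[.4695,.0195,.3976],'orientation':[180,0,-89.8]}
    fit(cloud(cal('wrist',o),w['D']),w['I'])
    q=[]; 
E
python3 stand.py; python3 - <<'E'
from gr import *
I,D,C=snap('wrist'); P=cloud(C,D); p,r=here(); print(p,ctrl.get_obs()['orientation'])
n=np.array([-.1437,.9896]); u=np.array([.9896,.1437]); q=P.reshape(-1,3); N=q[:,:2]@n-.10685; U=q[:,:2]@u-.5454
m=(q[:,2]>.040)&(q[:,2]<.048)&(abs(U)<.03)&(N>-.11)&(N<-.025)
A=np.c_[N[m],U[m],np.ones(m.sum())]; c=np.linalg.lstsq(A,q[m,2],rcond=None)[0]; print('plane slopes deg',np.degrees(c[:2]),'z at flat end/tip',A.shape, c@[-.107,0,1],c@[-.032,0,1])
T=r.inv().apply(q[m]-p)*1000; print('N',np.percentile(N[m],[1,99]),'U by N')
for a in np.arange(-.10,-.03,.01):
    k=m&(abs(N-a)<.004); 
    if k.sum()>8: print(round(a,3),np.round(np.percentile(U[k],[2,98]),4),k.sum())
E
```

```text
fence angle pca 9.180043039090412 rect ((601.8436889648438, 7.342757225036621), (69.81959533691406, 16.029001235961914), 9.525354385375977)
fence x [-0.09656719 -0.08113587] fence y ctr 0.5955574148881166 0.06875688666670843
bed y ctr 0.5956829667700525 0.03292530868514454 bed x [-0.19181108 -0.09695239]
  centre 0.5956620091410099 -0.16947157422846518
  centre 0.5957379006167627 -0.12541849236714117
[ 0.5338106   0.12521364 -0.00932594] [-179.76545394   40.05450896  -81.48037291]
plane slopes deg [0.42941256 0.08698068] z at flat end/tip (1195, 3) 0.04313574919647804 0.04369784892425145
N [-0.07125868 -0.03420319] U by N
-0.07 [-0.0219  0.0245] 201
-0.06 [-0.0219  0.0244] 294
-0.05 [-0.0212  0.0237] 253
-0.04 [-0.0167  0.0185] 168
-0.03 [-0.0049  0.0034] 10
```

```bash
cat > place.py <<'E'
from gr import *
def tgt(p,r,tip,newtip,dyaw,dz):
    Z=R.from_euler('z',dyaw,degrees=True); d=p-np.r_[tip,0]; q=Z.apply(d)+np.r_[newtip,0]; q[2]=p[2]+dz; return q,Z*r
E
python3 - <<'E'
from place import *
p,r=here(); tip=np.array([.5301,.1532]); up=(p+[0,0,.035],r)
xs=np.array([-.1595,.9872]); stop=np.array([.6034,-.0006])
chain((p,r),[up,tgt(p,r,tip,stop-.030*xs,.95,.035)])
E
```

```text
[-22.5  -0.1 -26.8] [0. 0. 0.]
[ 147.7  -51.  -124. ] [-0.12 -0.   -0.15]
```

Call:
arm_command(
  steps=[
    {"translation": [-8, 0, -10], "rotation": [0, 0, 0], "claw": 42},
    {"translation": [-17, 0, -20], "rotation": [0, 0, 0], "claw": 42},
    {"translation": [-22.5, 0, -26.8], "rotation": [0, 0, 0], "claw": 42},
  ],
)

```text
clock: 14.5
tool_pos: [0.5346, 0.1249, 0.0276]
orientation: [-179.6, 40.0, -81.4]
force: [0.2, 0.2, -0.5]
opening: 0.0497
gripper_force: 29.9
```

Call:
arm_command(
  steps=[
    {"translation": [15, -5, -12.5], "rotation": [0, 0, 0], "claw": 42},
    {"translation": [35, -12, -29], "rotation": [-0.03, 0, -0.03], "claw": 42},
    {"translation": [55, -19, -46], "rotation": [-0.05, 0, -0.06], "claw": 42},
    {"translation": [75, -26, -63], "rotation": [-0.06, 0, -0.08], "claw": 42},
    {"translation": [95, -33, -80], "rotation": [-0.08, 0, -0.1], "claw": 42},
  ],
)

```text
clock: 15.0
tool_pos: [0.5851, 0.0049, 0.0263]
orientation: [-179.7, 40.0, -80.8]
force: [0.0, -0.2, -0.3]
opening: 0.0498
gripper_force: 29.9
```

Call:
arm_command(
  steps=[
    {"translation": [20, -7, -17], "rotation": [0, 0, 0], "claw": 42},
    {"translation": [38, -13, -32], "rotation": [-0.02, 0, -0.03], "claw": 42},
    {"translation": [48, -17, -40], "rotation": [-0.04, 0, -0.05], "claw": 42},
    {"translation": [52.7, -18, -44], "rotation": [-0.04, 0, -0.05], "claw": 42},
    {"translation": [52.7, -18, -44], "rotation": [-0.04, 0, -0.05], "claw": 42},
  ],
)

```text
clock: 15.5
tool_pos: [0.613, -0.0588, 0.0255]
orientation: [-179.8, 40.1, -80.6]
force: [-0.2, -0.0, -0.5]
opening: 0.0496
gripper_force: 29.9
```

```bash
cat > look.py <<'E'
from stand import *
o=ctrl.get_obs(); print(o['tool_pos'],o['orientation'],o['force'],o['opening'])
I,D,C=snap('wrist'); np.savez('wl.npz',I=I,D=D,R=C[3],t=C[4]); P=cloud(C,D)
m=(P[...,0]>.53)&(P[...,0]<.68)&(P[...,1]>-.2)&(P[...,1]<.06)
print(np.histogram(P[m][:,2],np.arange(0,.12,.005)))
fit(P,I)
E
python3 look.py
```

```text
[ 0.61298528 -0.05878175  0.02548207] [-179.75815635   40.05653491  -80.5901145 ] [-0.24308099 -0.01002318 -0.46330796] 0.04964185863788568
(array([ 8802,  6097,  4031,  2646,  3976,  5026,   462,     0,     0,
          19,   296,   403,   479,  1460,  1557,  1687,   618,  2705,
        3749,  9038, 10549,  6268,  7147]), array([0.   , 0.005, 0.01 , 0.015, 0.02 , 0.025, 0.03 , 0.035, 0.04 ,
       0.045, 0.05 , 0.055, 0.06 , 0.065, 0.07 , 0.075, 0.08 , 0.085,
       0.09 , 0.095, 0.1  , 0.105, 0.11 , 0.115]))
fence angle pca 8.98836663610079 rect ((619.12744140625, -89.9337158203125), (56.91913986206055, 4.930585861206055), 9.332234382629395)
fence x [-0.1881053 -0.1842796] fence y ctr 0.5975478027764696 0.05677715283087903Traceback (most recent call last):
  File "look.py", line 6, in <module>
    fit(P,I)
    ~~~^^^^^
  File "stand.py", line 14, in fit
    bx=b@x; by=b@y; k=(bx>fx[0]-.09)&(bx<fx[0]-.012); bh=np.percentile(by[k],[2,98]); print('bed y ctr',bh.mean(),np.ptp(bh),'bed x',np.percentile(bx,[1,99]))
                                                         ~~~~~~~~~~~~~^^^^^^^^^^^^^^
    return _quantile_unchecked(
        a, q, axis, out, overwrite_input, method, keepdims, weights)
    return _ureduce(a,
                    func=_quantile_ureduce_func,
    ...<5 lines>...
                    overwrite_input=overwrite_input,
                    method=method)
    r = func(a, **kwargs)
    result = _quantile(arr,
                       quantiles=q,
    ...<2 lines>...
                       out=out,
                       weights=wgt)
    slices_having_nans = np.isnan(arr[-1, ...])
                                  ~~~^^^^^^^^^
IndexError: index -1 is out of bounds for axis 0 with size 0
```

```bash
cat > bl.py <<'E'
from place import *
def blank(zlo,zhi,ang=9.2,D=None,C=None):
    if D is None: I,D,C=snap('wrist')
    P=cloud(C,D).reshape(-1,3); a=np.radians(ang); y=np.array([np.cos(a),np.sin(a)]); x=np.array([-y[1],y[0]])
    X=P[:,:2]@x+.0968; Y=P[:,:2]@y-.5956; m=(P[:,2]>zlo)&(P[:,2]<zhi)&(abs(Y)<.04)&(X>-.13)&(X<.03)
    for c in np.arange(-.12,.0,.008):
        k=m&(abs(X-c)<.004)
        if k.sum()>8: print(round(c,3),np.round(np.percentile(Y[k],[2,98]),4),'mid %.4f'%np.percentile(Y[k],[2,98]).mean(),k.sum(),'z %.4f'%np.median(P[k,2]))
    print('X range',np.percentile(X[m],[.5,99.5]))
if __name__=='__main__':
    import sys
    w=np.load('wl.npz'); C=(*cal('wrist',ctrl.get_obs())[:3],w['R'],w['t'])
    print('blank');blank(.070,.086,D=w['D'],C=C); print('bed');blank(.026,.034,D=w['D'],C=C); print('fence'); blank(.043,.051,D=w['D'],C=C)
E
python3 bl.py
```

```text
blank
-0.12 [-0.0367  0.0391] mid 0.0012 343 z 0.0780
-0.112 [-0.0386  0.0392] mid 0.0003 634 z 0.0735
-0.104 [-0.0232  0.026 ] mid 0.0014 1048 z 0.0724
-0.072 [-0.0224  0.0236] mid 0.0006 100 z 0.0784
-0.064 [-0.0228  0.0239] mid 0.0005 329 z 0.0784
-0.056 [-0.023   0.0236] mid 0.0003 298 z 0.0784
-0.048 [-0.0215  0.0222] mid 0.0003 240 z 0.0783
-0.04 [-0.0174  0.0181] mid 0.0003 173 z 0.0783
-0.032 [-0.0103  0.0099] mid -0.0002 45 z 0.0782
X range [-0.11962076 -0.0334229 ]
bed
-0.096 [-0.015   0.0167] mid 0.0008 461 z 0.0287
-0.088 [-0.0153  0.0171] mid 0.0009 410 z 0.0298
-0.08 [-0.0153  0.017 ] mid 0.0008 358 z 0.0297
-0.072 [-0.0153  0.0168] mid 0.0007 332 z 0.0297
-0.064 [-0.0154  0.0167] mid 0.0007 292 z 0.0296
-0.056 [-0.0155  0.0168] mid 0.0007 271 z 0.0297
-0.048 [-0.0155  0.0164] mid 0.0005 253 z 0.0297
-0.04 [-0.0156  0.0166] mid 0.0005 216 z 0.0297
-0.032 [-0.0158  0.0167] mid 0.0004 207 z 0.0297
-0.024 [-0.0144  0.0164] mid 0.0010 79 z 0.0296
X range [-0.09569339 -0.02497074]
fence
-0.096 [-0.0266  0.0296] mid 0.0015 19 z 0.0503
-0.088 [-0.0272  0.0296] mid 0.0012 15 z 0.0490
X range [-0.09347341 -0.0888477 ]
```

Blank and bed are aligned within 0.5 mm, with the tip 30 mm short of the fence. I'll lower it, then slide forward.

Call:
arm_command(
  steps=[
    {"translation": [5.5, 0, 6.5], "rotation": [0, 0, 0], "claw": 42},
    {"translation": [11, 0, 13], "rotation": [0, 0, 0], "claw": 42},
    {"translation": [16.5, 0, 19.5], "rotation": [0, 0, 0], "claw": 42},
    {"translation": [21.5, 0, 25.6], "rotation": [0, 0, 0], "claw": 42},
    {"translation": [21.5, 0, 25.6], "rotation": [0, 0, 0], "claw": 42},
  ],
)

```text
clock: 16.05
tool_pos: [0.6127, -0.0579, -0.0089]
orientation: [-179.8, 40.1, -80.6]
force: [0.9, -0.7, -0.3]
opening: 0.0498
gripper_force: 30.0
```

Call:
arm_command(
  steps=[
    {"translation": [-4.6, 0, 3.9], "rotation": [0, 0, 0], "claw": 42},
    {"translation": [-9.2, 0, 7.7], "rotation": [0, 0, 0], "claw": 42},
    {"translation": [-13.8, 0, 11.6], "rotation": [0, 0, 0], "claw": 42},
    {"translation": [-18.4, 0, 15.4], "rotation": [0, 0, 0], "claw": 42},
    {"translation": [-18.4, 0, 15.4], "rotation": [0, 0, 0], "claw": 42},
  ],
)

```text
clock: 16.55
tool_pos: [0.6091, -0.0335, -0.0074]
orientation: [-179.7, 40.1, -80.5]
force: [-0.6, -0.6, -1.3]
opening: 0.0497
gripper_force: 30.0
```

```bash
python3 - <<'E'
from bl import *
print(here()[0],ctrl.get_obs()['force']); blank(.036,.052)
E
```

```text
[ 0.60908745 -0.03352835 -0.00741684] [-0.60812777 -0.62001135 -1.32110947]
-0.096 [-0.0361  0.0387] mid 0.0013 171 z 0.0458
-0.088 [-0.0381  0.0395] mid 0.0007 832 z 0.0411
-0.08 [-0.0234  0.0266] mid 0.0016 1326 z 0.0389
-0.048 [-0.0222  0.0236] mid 0.0007 86 z 0.0458
-0.04 [-0.0223  0.024 ] mid 0.0008 337 z 0.0458
-0.032 [-0.0228  0.0241] mid 0.0007 283 z 0.0457
-0.024 [-0.0222  0.023 ] mid 0.0004 261 z 0.0457
-0.016 [-0.018   0.0196] mid 0.0008 185 z 0.0457
-0.008 [-0.0124  0.0128] mid 0.0002 79 z 0.0457
X range [-0.09375728  0.01519551]
```

Call:
arm_command(
  steps=[
    {"translation": [0.7, 0, 0.8], "rotation": [0, 0, 0], "claw": 42},
    {"translation": [1.4, 0, 1.6], "rotation": [0, 0, 0], "claw": 42},
    {"translation": [-0.2, 0, 2.9], "rotation": [0, 0, 0], "claw": 42},
    {"translation": [-1.7, 0, 4.2], "rotation": [0, 0, 0], "claw": 42},
    {"translation": [-2.4, 0, 4.8], "rotation": [0, 0, 0], "claw": 42},
  ],
)

```text
clock: 17.1
tool_pos: [0.6087, -0.0301, -0.0095]
orientation: [-179.7, 40.0, -80.5]
force: [0.4, -3.1, 5.1]
opening: 0.0499
gripper_force: 29.9
```

Call:
arm_command(
  steps=[
    {"translation": [-0.8, 0, 0.7], "rotation": [0, 0, 0], "claw": 42},
    {"translation": [-0.8, 0, 0.7], "rotation": [0, 0, 0], "claw": 42},
  ],
)

```text
clock: 17.3
tool_pos: [0.6085, -0.0289, -0.0095]
orientation: [-179.7, 40.0, -80.5]
force: [0.8, -1.5, 5.7]
opening: 0.0492
gripper_force: 29.9
```

```bash
python3 - <<'E'
from bl import *
print(here()[0],ctrl.get_obs()['force']); blank(.036,.0455)
E
```

```text
[ 0.60851356 -0.02887233 -0.00950841] [ 0.78853253 -1.48573625  5.65476371]
-0.088 [-0.0367  0.0393] mid 0.0013 550 z 0.0420
-0.08 [-0.038   0.0388] mid 0.0004 459 z 0.0379
-0.072 [-0.0225  0.0257] mid 0.0016 727 z 0.0379
-0.04 [-0.022   0.0242] mid 0.0011 243 z 0.0438
-0.032 [-0.0224  0.0245] mid 0.0010 320 z 0.0438
-0.024 [-0.0225  0.024 ] mid 0.0007 273 z 0.0438
-0.016 [-0.0201  0.022 ] mid 0.0009 224 z 0.0438
-0.008 [-0.0163  0.0179] mid 0.0008 159 z 0.0438
X range [-0.0893009   0.00270733]
```

The blank is on the bed (5 N up). I'll slide the last millimetres until the fence is felt.

Call:
arm_command(
  steps=[
    {"translation": [-0.8, 0, 0.6], "rotation": [0, 0, 0], "claw": 42},
    {"translation": [-1.2, 0, 1.0], "rotation": [0, 0, 0], "claw": 42},
    {"translation": [-1.2, 0, 1.0], "rotation": [0, 0, 0], "claw": 42},
  ],
)

```text
clock: 17.65
tool_pos: [0.6084, -0.0283, -0.0096]
orientation: [-179.7, 40.0, -80.5]
force: [-0.3, -5.2, 5.7]
opening: 0.0497
gripper_force: 29.9
```

Call:
arm_command(
  steps=[
    {"translation": [-0.8, 0, 0.6], "rotation": [0, 0, 0], "claw": 42},
    {"translation": [-0.8, 0, 0.6], "rotation": [0, 0, 0], "claw": 42},
  ],
)

```text
clock: 17.85
tool_pos: [0.6085, -0.0283, -0.0096]
orientation: [-179.7, 39.9, -80.5]
force: [0.6, -9.1, 4.4]
opening: 0.0498
gripper_force: 30.0
```

The fence is felt: 9 N and no more travel. Release and retreat.

Call:
arm_command(
  steps=[
    {"translation": [0, 0, 0], "rotation": [0, 0, 0], "claw": 80},
    {"translation": [0, 0, 0], "rotation": [0, 0, 0], "claw": 80},
    {"translation": [0, 0, 0], "rotation": [0, 0, 0], "claw": 80},
    {"translation": [0, 0, 0], "rotation": [0, 0, 0], "claw": 80},
    {"translation": [0, 0, 0], "rotation": [0, 0, 0], "claw": 80},
  ],
)

```text
clock: 18.35
tool_pos: [0.6077, -0.0259, -0.01]
orientation: [-179.8, 40.1, -80.5]
force: [-0.5, 0.2, -0.6]
opening: 0.079
gripper_force: 0.0
```

Call:
arm_command(
  steps=[
    {"translation": [0, 0, -10], "rotation": [0, 0, 0], "claw": 80},
    {"translation": [0, 0, -30], "rotation": [0, 0, 0], "claw": 80},
    {"translation": [0, 0, -60], "rotation": [0, 0, 0], "claw": 80},
    {"translation": [0, 0, -90], "rotation": [0, 0, 0], "claw": 80},
    {"translation": [0, 0, -120], "rotation": [0, 0, 0], "claw": 80},
  ],
)

```text
clock: 18.85
tool_pos: [0.6201, -0.1037, 0.0836]
orientation: [-179.7, 40.0, -80.5]
force: [0.3, -0.2, 0.8]
opening: 0.0801
gripper_force: 0.0
```

```bash
python3 - <<'E'
from bl import *
print(here(),ctrl.get_obs()['force'])
p,r=here(); yaw=-80.6
chain((p,r),[pose([.49,.0,.36],-90,0)])
E
```

```text
(array([ 0.62009628, -0.10368521,  0.08356681]), Rotation.from_matrix(array([[ 0.12614586, -0.98683873, -0.10117582],
                            [-0.75543552, -0.16166596,  0.63496559],
                            [-0.64296532, -0.00366648, -0.76588652]]))) [ 0.32925655 -0.22966431  0.80501921]
[-245.5  110.8 -100.6] [0.61 7.99 1.8 ]
```

Call:
arm_command(
  steps=[
    {"translation": [-30, 0, -36], "rotation": [0, 0, 0], "claw": 80},
    {"translation": [-68, 20, -54], "rotation": [0.1, 1.6, 0.35], "claw": 80},
    {"translation": [-110, 40, -68], "rotation": [0.25, 3.2, 0.7], "claw": 80},
    {"translation": [-152, 60, -79], "rotation": [0.36, 4.8, 1.05], "claw": 80},
    {"translation": [-194, 83, -89], "rotation": [0.48, 6.4, 1.4], "claw": 80},
  ],
)

```text
clock: 19.35
tool_pos: [0.5237, -0.0268, 0.2775]
orientation: [179.9, 7.9, -88.1]
force: [0.2, 3.5, 1.9]
opening: 0.0802
gripper_force: 0.0
```

```bash
python3 - <<'E'
from bl import *
chain(here(),[pose([.49,.0,.36],-90,0)])
E
```

```text
[-33.2  32.9 -36.2] [0.05 1.58 0.38]
```

Call:
arm_command(
  steps=[
    {"translation": [-17, 16, -18], "rotation": [0, 0.8, 0.2], "claw": 80},
    {"translation": [-33, 33, -36], "rotation": [0.05, 1.58, 0.38], "claw": 80},
    {"translation": [-33, 33, -36], "rotation": [0.05, 1.58, 0.38], "claw": 80},
    {"translation": [-33, 33, -36], "rotation": [0.05, 1.58, 0.38], "claw": 80},
  ],
)

```text
clock: 19.75
tool_pos: [0.4894, 0.0009, 0.3156]
orientation: [179.7, 0.4, -89.7]
force: [0.8, 0.5, -1.1]
opening: 0.0801
gripper_force: 0.0
```

```bash
python3 - <<'E'
from bl import *
o=ctrl.get_obs(); print(o['tool_pos'],o['force'])
I,D,C=snap('wrist'); cv2.imwrite('pics/w7.png',cv2.resize(I,(784,588),interpolation=cv2.INTER_CUBIC)[:,:,::-1])
print('blank');blank(.038,.0458,D=D,C=C);print('fence');blank(.0458,.052,D=D,C=C);
P=cloud(C,D);m=(np.hypot(P[...,0]-.4684,P[...,1]+.042)<.04)&(P[...,2]>.034)&(P[...,2]<.048); w=P[m][:,:2]; print('cup',cv2.minEnclosingCircle((w*1000).astype(np.float32)))
E
```

```text
[0.48940209 0.00087038 0.31555702] [ 0.76818047  0.540796   -1.05699928]
blank
-0.072 [-0.023  0.025] mid 0.0010 175 z 0.0437
-0.064 [-0.0236  0.0251] mid 0.0007 203 z 0.0439
-0.056 [-0.0232  0.0245] mid 0.0007 197 z 0.0439
-0.048 [-0.0237  0.0246] mid 0.0004 192 z 0.0438
-0.04 [-0.0237  0.0245] mid 0.0004 190 z 0.0438
-0.032 [-0.0238  0.024 ] mid 0.0001 187 z 0.0439
-0.024 [-0.0239  0.0244] mid 0.0003 183 z 0.0438
-0.016 [-0.0219  0.0224] mid 0.0003 166 z 0.0439
-0.008 [-0.0184  0.0193] mid 0.0005 134 z 0.0438
X range [-0.07480779  0.01485321]
fence
X range [-0.07202328  0.01638842]
cup ((467.1539611816406, -41.46738052368164), 27.507854461669922)
```

View pics/w7.png

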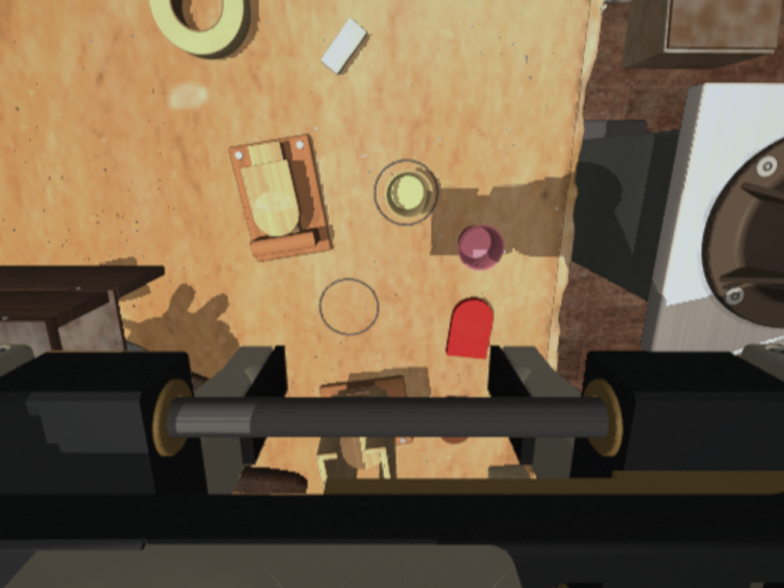

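The view shows the blank centred on the bed at (275,195) with its round end on the fence at (280,238). The flat end measures −75 mm and the sides are within 1 mm of centre. The cup is inside the free circle at (407,192), and the gripper is clear. Handing in.

```bash
python3 -c "
from plant import ctrl
print(ctrl.close_job())"
```

```text
the job is handed in; nothing more can be done
None
```

I handed the job in at about 20 s: the cup is about 1 mm from the free circle's centre, and the lowest blank lies flat and centred on the bed, its round end on the fence. Blank1 measured down on the chute floor; I did not measure the three above it separately, and the hand-in returned no verdict.

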